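# Lock the end board of a plywood machine plinth with its cam connector

### The arm

A 7-joint arm with a two-finger parallel gripper is mounted at the origin on the work surface. World frame = base frame: x ahead of the robot, y to its left, z up, the work surface at z = 0. Lengths are in m, angles in rad, forces in N, time in s.
With the tool pointing down it reaches from about 0.425 to 0.875 m from the base axis. Payload 4.7 kg.
Tool frame: the origin (TCP) lies midway between the tips of the shut fingers; the grasp point (between the pads) lies 19 mm behind it; z points along the fingers, y is the direction in which the jaws open and shut (so a half turn about z gives the same grasp; the last joint's range is limited). The gripper opens to 87 mm and grips with 3 to 60 N. Pads are 19 mm wide; open, the fingers measure 117 mm over their backs; the gripper's body (75 mm by 190 mm) begins 51 mm behind the grasp point.
Start: joints at [1.176, 0.321, -0.07, 1.45, 0.023, 1.371, -0.057], TCP at [0.258, -0.596, 0.188] pointing down, gripper open.
Joint ranges: [-2.86, 2.86], [-0.3, 2.09], [-1.38, 1.24], [0.06, 2.45], [-1.56, 4.7], [0.09, 2.05], [-2.69, 2.69]. Speed limits (rad/s): [2.57, 2.57, 3.14, 3.14, 3.14, 3.14, 3.14].

### API

Orientations are given as a rotation vector (axis times angle).
In Python, from bench import * gives the robot as it stands. The module is installed in compiled form; this text tells all that it offers.
- The arm moves only by the tool play_rows, never from a script. Its argument "series" is one flat list of numbers, 7 for each row, row after row: the opening in per cent of the stroke, from 0 (shut) to 100 (fully open), then the shift along the tool's x, y, z in m, then the turn, a rotation vector about the tool's x, y, z in degrees. In form: [fingers, tx, ty, tz, rx, ry, rz, fingers, tx, ty, tz, rx, ry, rz, ...]. A call has 1 to 10 rows; each row is the pose to reach, as a shift and turn from the pose commanded when the call began, along the tool's axes at that moment; what a row does not reach only later rows make up. A row lasts 1/12 s, in which the tool goes at most 41.7 mm and 7.16 degrees, less where a joint would pass 70% of its speed; a pose out of reach is approached as far as the arm can. A call with a gripper value outside its range is refused whole. The fingers move at their own pace and stop on an object; "force" is the grip in N (left out, the last holds). Time passes only in rows, so rows that repeat a pose let the fingers close. It gives the time, the measured TCP pose, the force and the opening at its end, in the units of the state.
- get_state(): the state, without advancing time (a new reading comes with each control period).
- get_image(name): name is "side" or "top" or "wrist"; returns a dict with "frame" (384x512x3 uint8, red, green, blue), "fx", "fy", "cx", "cy" (pixels), "D" ([k1, k2, p1, p2, k3] as OpenCV has them; the pictures are not rectified), "R" (3x3) and "t" (3): a world point X has camera coordinates R X + t. Camera axes: x right, y down, z forward; pixel columns grow to the right and rows downward; lengths in m; the calibration is good to about 2 mm. A picture is of the moment at which its call begins. There is no depth.
- close_job(): hands the job in, once; it reports no verdict.
The state is a dict: "time": time; "joint_positions": joint angles; "qd": joint speeds; "joint_torque": joint torques, N m; "position": TCP position; "tool_rot": TCP orientation; "ft_force": force on the tool from outside, world axes, zero at the start; "torque": the same for the moment, N m; "grip_width": opening from 0.0 (shut) to 1.0 (fully open).
Only numpy, scipy, OpenCV 4.12 (cv2) and the standard library are available. Lean on these libraries where they do the work, as an engineer would, in place of code of your own. Each camera call takes 0.05 s, during which the arm holds its last target.

### The job

Finish this corner of the plywood machine plinth: push the end board that still stands off fully home against the base board, then take the flat screwdriver with the red handle, set its blade in the slot of that end's cam connector and turn the cam clockwise until it stops tight. Put the screwdriver back upright in the hole of the tool block it came from, and leave the other cam, the other tools and the things on the bench as they are.

Things in the scene. Friction and masses are not known exactly. Their poses are not given: they have to be found in the camera images.
- base_board: Fixed base of the plinth: pale ply board 220 (x) x 240 (y) x 30 mm flat on the bench; origin under its centre, z up. A 90 mm high, 24 mm thick end board is already fixed along its -y edge; the loose end board stands beyond its +y edge. Two 25 mm cams lie in its top face at x = 0, y = +86 mm (the loose one) and y = -86 mm (done).
- end_board (a joint): Gap in m between the base board's +y edge and the loose end board: 0 = fully home (a stop), at most 0.028; starts 0.014 to 0.027. The board slides along the base board's y on two dowels and the cam's bolt and stays where it is left; about 6 N moves it (pushed on its outer face or pinched over its top edge). A cam turned too soon bars the bolt.
- end_board_top (a point): Middle of the loose end board's top edge, 90 mm above the bench; the board is 220 mm long (along x) and 24 mm thick (along y, +-12 mm from this point), plain pale ply, lower edge at bench level. Axes as the base board's: +y points outward, away from the base board; pushing home is towards -y.
- cam_loose (a joint): Turn in rad of the loose cam, clockwise seen from above: starts 0 to 0.15 (open: slot points at the end board), hard stop 1.45 (tight). It turns against a steady 0.12 Nm and stays where it is left. It turns through only with the end board home (gap under about 2 mm, the rest is drawn in); tight, it locks the board.
- cam_loose_slot (a point): Centre of the loose cam's face: grey metal disc 24 mm across, face 28.8 mm above the bench (1.2 mm below the board's top). x axis runs along the slot, z up; the axes turn with the cam. Slot 4.2 mm wide, 18 mm long, 6.3 mm deep, flat bottom, closed ends. A black pip at the slot's +x end. On the base board, 34 mm from its +y edge.
- cam_done (a joint): Turn in rad of the same kind of cam at the base board's other (-y) end, already tight: 1.43 to 1.45; slot nearly parallel to the end boards. To be left alone.
- driver: Flat screwdriver, red hexagonal handle, about 0.12 to 0.20 kg, upright in a hole of the tool block. Origin: middle of the blade's tip; z up along the shaft. Blade 14 mm wide (x) and 2 mm thick (y). From the tip: shaft 10 mm thick to 92 mm, black collar 31 mm across 92 to 98, handle 98 to 182 mm, 28 mm across flats, two flats facing +-y, cap to 185. Starts with the tip 8 mm above the bench.
- cross_driver: Cross-head screwdriver, blue hexagonal handle of the same shape, upright in another hole of the tool block; origin at its tip. A bystander.
- awl: Awl with round pale wooden handle 29 mm across, top 193 mm above the bench, upright in a hole of the tool block; origin 8 mm below its tip, on the axis. A bystander.
- tool_block: Fixed brown wooden block 200 (x) x 70 (y) x 100 mm high; origin under its centre, z up. Three upright through holes 20 mm across with 2 mm chamfers, at x = -62, 0 and +62 mm, y = 0. A tool hangs in its hole with its collar resting on the block's top. Which tool stands in which hole varies; the driver's y lies within 0.3 rad of the block's.
- tape: Yellow tape-measure case 70 x 32 x 66 mm standing on the base board's +x half; origin under its centre. A bystander.
- glue: White glue bottle, 60 mm across, 170 mm high, on the bench; origin under its centre. A bystander.
- mallet: Wooden mallet lying on the bench, head 70 x 130 x 60 mm, about 320 mm long; origin near the middle of its length. A bystander.
- try_square: Try square lying on the bench, dark stock 100 mm, steel blade 150 mm; origin under the stock's middle. A bystander.
- clamp: Red bar clamp lying on the bench, bar 300 mm long; origin under the bar's middle. A bystander.

How it is judged:
On the way, in this order (a step that is already met when the one before it is completed fails the run):
1. the end board is pushed home against the base board (gap under 2 mm), the cam not yet turned (value of joint end_board below 0.002 m and value of joint cam_loose below 0.5 rad), for 0.2 s.
2. the driver's blade stands in the cam's slot, at least 4 mm below its face (z of driver in the frame of cam_loose_slot below -0.004 m and horizontal distance between driver and cam_loose_slot below 0.006 m and angle between driver's own z axis and vertical below 0.2 rad and value of joint cam_loose below 1 rad), for 0.1 s.
3. the cam is turned tight (at least 1.35 of 1.45 rad) with the blade in its slot and the board home (value of joint cam_loose above 1.35 rad and value of joint end_board below 0.002 m and z of driver in the frame of cam_loose_slot below -0.002 m and horizontal distance between driver and cam_loose_slot below 0.008 m), for 0.1 s.
At the end, for the whole second after the job is handed in: The end board is home (gap under 2 mm), its cam is turned to at least 1.35 of its 1.45 rad, the other cam is still tight, and the red driver stands at rest and upright (within 7 degrees) in the hole it came from (blade tip within 12 mm of where it began) (value of joint end_board below 0.002 m and value of joint each of cam_loose, cam_done above 1.35 rad and distance of driver from where it was at the start of the episode below 0.012 m and angle between driver's own z axis and vertical below 0.12 rad and linear speed of driver below 0.02 m/s); the robot touches nothing.
It fails at once if the cam is turned while the end board still stands off (value of joint cam_loose above 0.5 rad and value of joint end_board above 0.005 m).
It fails at once if the other tools in the block are pulled out or knocked (distance of any of cross_driver, awl from where it was at the start of the episode above 0.03 m).
It fails at once if things on the bench or on the base board are shifted by more than 30 mm (distance of any of tape, glue, mallet, try_square, clamp from where it was at the start of the episode above 0.03 m).
It also fails if it takes over 64 s, if anything falls off the work surface, if the arm or the gripper's body presses on something with over 40 N, if the wrist force passes 120 N, or if a joint passes its speed limit or range.

## Working session

There is one attempt and no reset: what is moved stays moved. The work goes in short steps, Python scripts to look and compute and a tool call to move; the robot and the scene stay as the last step left them, time stands still between calls to the robot, and variables do not carry over. Pictures are saved under pics/ and viewed, and the job is handed in when it is done.

Besides the shell and the picture viewer there is one more tool, called after "Call:" as a command line: name --argument value ..., lists and objects as JSON in quotes. play_rows: Moves the arm, as the interface text tells. Its arguments: {"type":"object","properties":{"series":{"type":"array"},"force":{"type":"number"}},"required":["series"]}

```bash
mkdir -p pics; ls; python3 - <<'E'
from bench import *
import cv2
print(get_state())
for n in ("side","top","wrist"):
    im=get_image(n)
    cv2.imwrite(f"pics/{n}0.png",im["frame"][:,:,::-1])
    print(n,{k:im[k] for k in im if k!="frame"})
E
```

```text
pics
{'time': 0.0, 'joint_positions': array([ 1.17605645,  0.32186023, -0.07010015,  1.45167032,  0.02258981,
        1.37079322, -0.056873  ]), 'qd': array([-0.00105889, -0.00068837,  0.00111077, -0.00227337,  0.00091996,
       -0.00124228, -0.00141565]), 'joint_torque': array([ 5.78646541e-04, -4.91289067e+01, -4.03133305e-01, -3.12529743e+01,
       -6.38213125e-02,  4.34953964e-02,  1.57193399e-04]), 'position': array([ 0.25812157, -0.59587559,  0.18683987]), 'tool_rot': array([-3.07431321e+00, -6.37465889e-01,  7.46017977e-04]), 'ft_force': array([ 0.47510907, -0.02354624, -0.74487845]), 'torque': array([ 0.0209817 , -0.01864959,  0.04005626]), 'grip_width': 0.998473046232511}
side {'fx': 358.183366937726, 'fy': 358.183366937726, 'cx': 256.074172301262, 'cy': 191.30046392158354, 'D': array([-0.02332173,  0.        ,  0.        ,  0.        ,  0.        ]), 'R': array([[ 0.99475542, -0.09963003, -0.02314119],
       [-0.06881823, -0.48456436, -0.8720444 ],
       [ 0.07566842,  0.86906343, -0.48887938]]), 't': array([-0.59762745,  0.12147821,  1.3072925 ])}
top {'fx': 408.46336508685704, 'fy': 408.46336508685704, 'cx': 253.92290454062518, 'cy': 188.95943576760695, 'D': array([0.0397569, 0.       , 0.       , 0.       , 0.       ]), 'R': array([[-0.00324789, -0.99996374, -0.00787176],
       [-0.99791003,  0.00374905, -0.06450985],
       [ 0.06453702,  0.00764578, -0.99788602]]), 't': array([0.01105942, 0.61071941, 1.63203814])}
wrist {'fx': 344.82673812546244, 'fy': 344.82673812546244, 'cx': 252.73956687056167, 'cy': 197.87119936076354, 'D': array([-0.0771762,  0.       ,  0.       ,  0.       ,  0.       ]), 'R': array([[ 0.39847784, -0.91717308, -0.00299292],
       [-0.88992268, -0.38742402,  0.2407078 ],
       [-0.22193025, -0.09325326, -0.97059301]]), 't': array([-0.64849139, -0.030154  ,  0.39059494])}
```

View pics/side0.png

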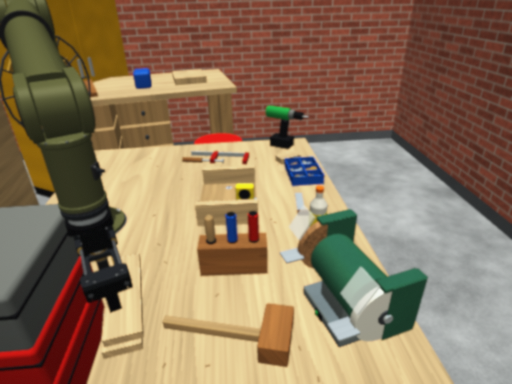

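View pics/top0.png

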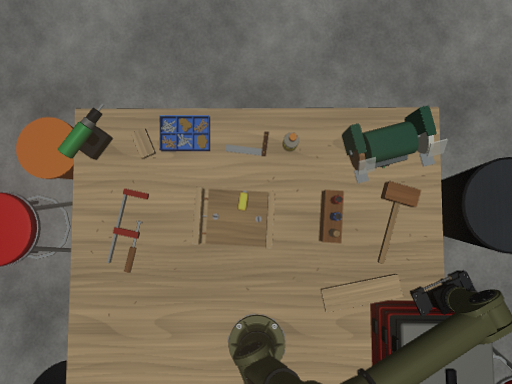

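View pics/wrist0.png

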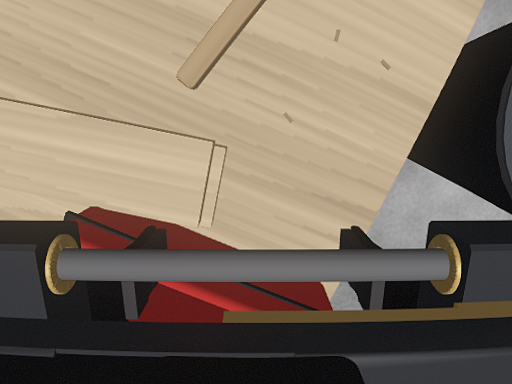

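```bash
python3 - <<'E'
import cv2
im=cv2.imread("pics/top0.png")
cv2.imwrite("pics/topc.png",cv2.resize(im[175:260,190:280],None,fx=8,fy=7,interpolation=cv2.INTER_CUBIC)[:600])
cv2.imwrite("pics/topd.png",cv2.resize(im[180:250,310:355],None,fx=8,fy=8,interpolation=cv2.INTER_CUBIC)[:600])
im=cv2.imread("pics/side0.png")
cv2.imwrite("pics/sidec.png",cv2.resize(im[160:280,180:280],None,fx=5,fy=5,interpolation=cv2.INTER_CUBIC))
E
```

```text
(no output)
```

View pics/topc.png

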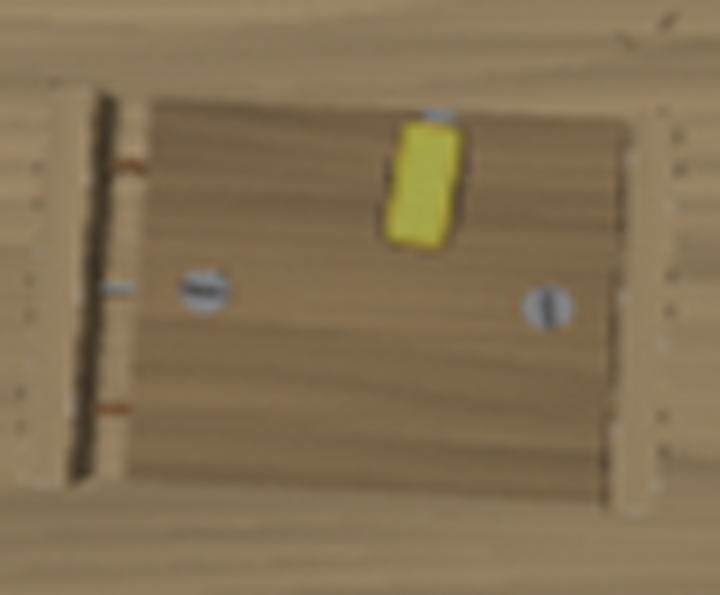

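View pics/topd.png

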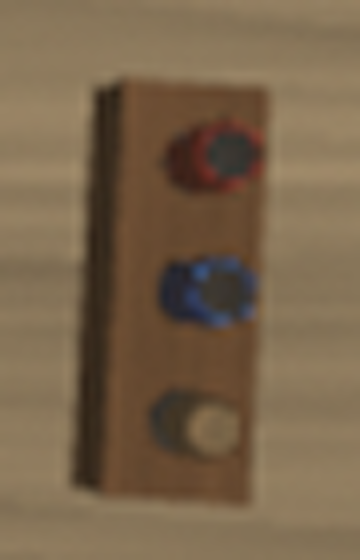

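View pics/sidec.png

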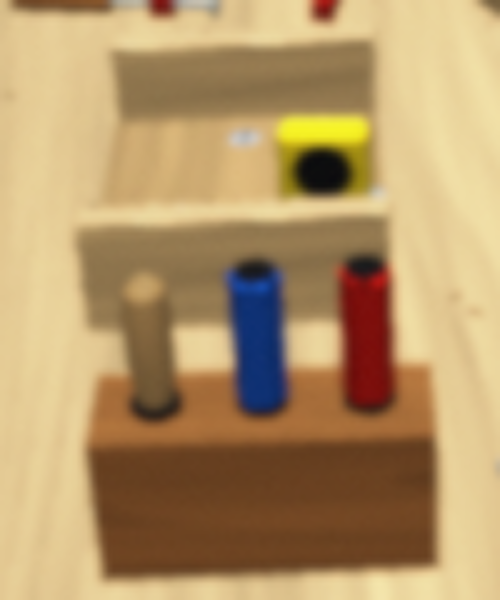

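```bash
cat > h.py <<'E'
from bench import *
import cv2, numpy as np
from scipy.spatial.transform import Rotation as Ro
def K(im): return np.array([[im['fx'],0,im['cx']],[0,im['fy'],im['cy']],[0,0,1.]])
def p2w(im,uv,z):
    uv=np.array(uv,float).reshape(-1,1,2)
    n=cv2.undistortPoints(uv,K(im),np.array(im['D']))[:,0]
    z=np.broadcast_to(np.asarray(z,float),(len(n),))
    R=im['R'];C=-R.T@im['t']
    d=np.c_[n,np.ones(len(n))]@R
    return C+d*((z-C[2])/d[:,2])[:,None]
def w2p(im,X):
    X=np.array(X,float).reshape(-1,3)
    return cv2.projectPoints(X,cv2.Rodrigues(im['R'])[0],np.array(im['t']),K(im),np.array(im['D']))[0][:,0]
def snap(n,name,crop=None,s=1):
    im=get_image(n); f=im['frame'][:,:,::-1]
    if crop: a,b,c,d=crop; f=f[b:d,a:c]
    if s!=1: f=cv2.resize(f,None,fx=s,fy=s,interpolation=cv2.INTER_CUBIC)
    cv2.imwrite(f'pics/{name}.png',f); return im
def st():
    s=get_state(); print('t',round(s['time'],2),'p',s['position'].round(4),'q',s['joint_positions'].round(3),'F',s['ft_force'].round(1),'T',s['torque'].round(2),'w',round(s['grip_width'],3)); R=Ro.from_rotvec(s['tool_rot']).as_matrix(); print('toolR',R.round(3).tolist()); return s,R
E
python3 - <<'E'
from h import *
im=get_image("top")
def c(x,y,s,sy,x0,y0): return [(x+.5)/s-.5+x0,(y+.5)/sy-.5+y0]
A=p2w(im,[c(205,290,8,7,190,175),c(548,308,8,7,190,175)],.0288); print(A,np.linalg.norm(A[0]-A[1]))
# base corners z=.03 : +x+y, +x -y, -x+y, -x-y
B=p2w(im,[c(152,100,8,7,190,175),c(630,120,8,7,190,175),c(130,477,8,7,190,175),c(603,503,8,7,190,175)],.03);print(B)
# end board outer top corners z=.09
print(p2w(im,[c(60,92,8,7,190,175),c(100,95,8,7,190,175),c(25,480,8,7,190,175),c(75,480,8,7,190,175)],.09))
print('driver',p2w(im,[c(235,153,8,8,310,180),c(223,292,8,8,310,180),c(213,428,8,8,310,180)],.193))
print('block',p2w(im,[c(125,80,8,8,310,180),c(270,88,8,8,310,180),c(252,503,8,8,310,180),c(100,492,8,8,310,180)],.1))
i2=get_image("side"); 
def c5(x,y): return [(x+.5)/5-.5+180,(y+.5)/5-.5+160]
print(p2w(i2,[c5(367,266),c5(258,270),c5(146,284)],.193),p2w(i2,[c5(246,138)],.0288))
print(p2w(i2,[c5(100,380),c5(430,367),c5(90,445),c5(435,440)],.1))
E
```

```text
[[ 0.50221649  0.16436202  0.0288    ]
 [ 0.49135847 -0.00732943  0.0288    ]] 0.17203444759523506
[[ 0.61118962  0.19121403  0.03      ]
 [ 0.59878942 -0.04890836  0.03      ]
 [ 0.396223    0.20120139  0.03      ]
 [ 0.38080777 -0.03423692  0.03      ]]
[[0.61187275 0.22862969 0.09      ]
 [0.61013625 0.20925931 0.09      ]
 [0.39875133 0.24403478 0.09      ]
 [0.39865066 0.22006272 0.09      ]]
driver [[ 0.56329462 -0.29845508  0.193     ]
 [ 0.50088984 -0.29201097  0.193     ]
 [ 0.44018916 -0.2864759   0.193     ]]
block [[ 0.60221925 -0.26512192  0.1       ]
 [ 0.59812208 -0.33424384  0.1       ]
 [ 0.40072867 -0.32209496  0.1       ]
 [ 0.40597515 -0.25026293  0.1       ]]
[[ 0.56660336 -0.3003431   0.193     ]
 [ 0.50620604 -0.29623733  0.193     ]
 [ 0.44438452 -0.30212198  0.193     ]] [[0.50496191 0.1619356  0.0288    ]]
[[ 0.40833269 -0.25911617  0.1       ]
 [ 0.60444562 -0.2717793   0.1       ]
 [ 0.40497379 -0.32073265  0.1       ]
 [ 0.59870342 -0.34119833  0.1       ]]
```

```bash
cat >> h.py <<'E'
def go(p,yaz=None,cur=None):
    """shift/turn from current pose to world pos p, with tool down and tool y at azimuth yaz deg"""
    s=get_state(); R=Ro.from_rotvec(s['tool_rot']).as_matrix()
    d=R.T@(np.array(p)-s['position'])
    if yaz is not None:
        a=np.radians(yaz); y=np.array([np.cos(a),np.sin(a),0]); z=np.array([0,0,-1.]); x=np.cross(y,z)
        G=np.c_[x,y,z]; r=np.degrees(Ro.from_matrix(R.T@G).as_rotvec())
    else: r=np.zeros(3)
    print('shift mm',(d*1000).round(1),'turn deg',r.round(2),'yaz now',np.degrees(np.arctan2(R[1,1],R[0,1])).round(2))
E
python3 -c "
from h import *
st();go((.50,-.30,.35),-95)"
```

```text
t 0.25 p [ 0.2582 -0.5962  0.1875] q [ 1.176  0.321 -0.07   1.451  0.023  1.371 -0.057] F [ 0.   0.  -0.1] T [-0.01 -0.    0.04] w 0.995
toolR [[0.918, 0.398, -0.0], [0.398, -0.918, 0.001], [-0.0, -0.001, -1.0]]
shift mm [ 339.6 -175.8 -162.4] turn deg [-5.000e-02  2.000e-02  2.842e+01] yaz now -66.58
```

Call:
play_rows --series '[100,0,0,-0.08,0,0,0,100,0.02,-0.01,-0.15,0,0,4,100,0.34,-0.176,-0.162,0,0,28.4,100,0.34,-0.176,-0.162,0,0,28.4,100,0.34,-0.176,-0.162,0,0,28.4,100,0.34,-0.176,-0.162,0,0,28.4,100,0.34,-0.176,-0.162,0,0,28.4,100,0.34,-0.176,-0.162,0,0,28.4,100,0.34,-0.176,-0.162,0,0,28.4,100,0.34,-0.176,-0.162,0,0,28.4]'

```text
time: 1.08
position: [0.4691, -0.3374, 0.3398]
tool_rot: [3.138, -0.137, 0.0]
ft_force: [0.5, -0.0, -0.4]
grip_width: 1.0
```

```bash
python3 -c "
from h import *
st();go((.50,-.30,.35),-95);snap('wrist','w1')"
```

```text
t 1.08 p [ 0.4691 -0.3374  0.3398] q [ 0.776  0.149 -0.229  1.365  0.034  1.631 -1.106] F [ 0.5 -0.  -0.4] T [-0.   -0.06  0.01] w 1.0
toolR [[0.996, -0.087, 0.0], [-0.087, -0.996, -0.0], [0.0, 0.0, -1.0]]
shift mm [ 27.5 -40.  -10.2] turn deg [ 0.03 -0.02  0.01] yaz now -94.99
```

View pics/w1.png

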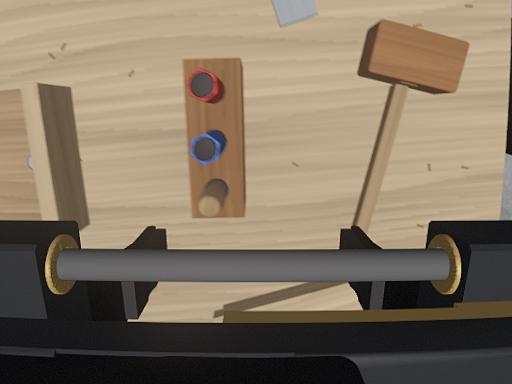

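```bash
python3 -c "
from h import *
im=snap('wrist','w1c',(175,50,255,225),3.4)
im=snap('wrist','w1d',(180,60,230,110),12)
print(p2w(im,[(202,84.5),(206,149.5)],.193),p2w(im,[(211,208)],.193))
print(p2w(im,[(184,59),(240,58.5),(244,216),(191,217)],.1))"
```

```text
[[ 0.57084672 -0.28760992  0.193     ]
 [ 0.50805665 -0.28529024  0.193     ]] [[ 0.44725398 -0.28428539  0.193     ]]
[[ 0.61110825 -0.25567877  0.1       ]
 [ 0.60628399 -0.32342879  0.1       ]
 [ 0.4086143  -0.31304724  0.1       ]
 [ 0.41212388 -0.24244496  0.1       ]]
```

View pics/w1c.png

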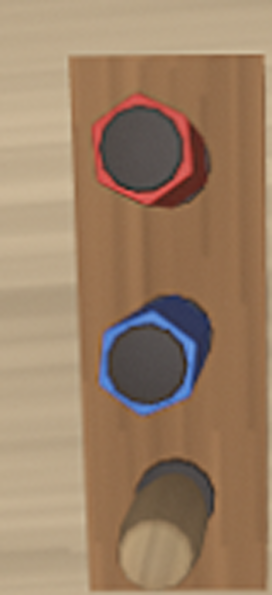

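View pics/w1d.png

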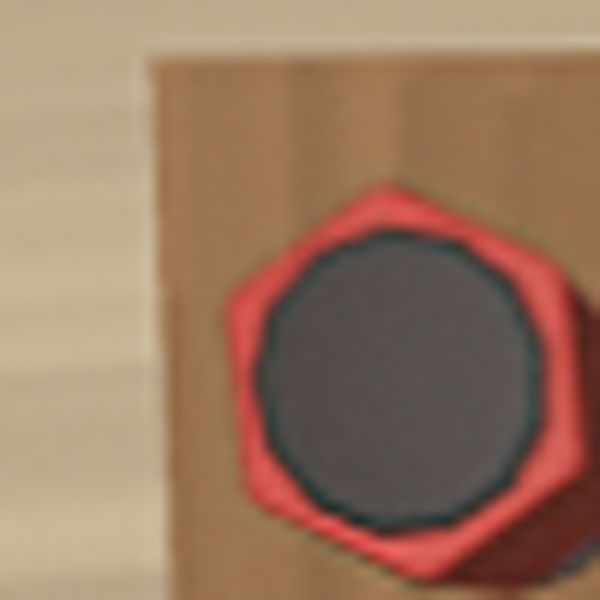

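```bash
python3 -c "
from h import *
st()
im=snap('wrist','w1e',(180,60,230,110),12)
q=np.array([(385,185),(570,275),(585,465),(425,580),(245,490),(230,300)])
q=(q+.5)/12-.5+[180,60]
W=p2w(im,q,.190);print(W.mean(0)); 
for i in (0,1,2): d=W[i+3]-W[i]; print(np.degrees(np.arctan2(d[1],d[0])),np.hypot(*d[:2]))
print(im['R'],im['t'],-im['R'].T@im['t'])
st()"
```

```text
t 1.23 p [ 0.4715 -0.335   0.3401] q [ 0.774  0.149 -0.233  1.364  0.033  1.631 -1.103] F [-0.7 -1.3 -0.7] T [-0.03  0.06  0.  ] w 0.997
toolR [[0.997, -0.078, 0.002], [-0.078, -0.997, 0.0], [0.002, -0.0, -1.0]]
[ 0.56020809 -0.30279822  0.19      ]
-179.691782478192 0.031246031663263424
117.66202529083185 0.03161518635762688
60.8560736311655 0.031462273161379256
[[-0.07706877 -0.99702329 -0.00222862]
 [-0.96814208  0.07430178  0.23912374]
 [-0.23824635  0.02058659 -0.97098654]] [-0.29656949  0.4158688   0.65694057] [ 0.53627753 -0.34011064  0.53777542]
t 1.28 p [ 0.4693 -0.3379  0.3395] q [ 0.776  0.149 -0.229  1.365  0.034  1.631 -1.102] F [ 0.3  0.1 -0.1] T [ 0.    0.05 -0.05] w 0.999
toolR [[0.997, -0.083, 0.0], [-0.083, -0.997, -0.001], [0.0, 0.001, -1.0]]
```

View pics/w1e.png

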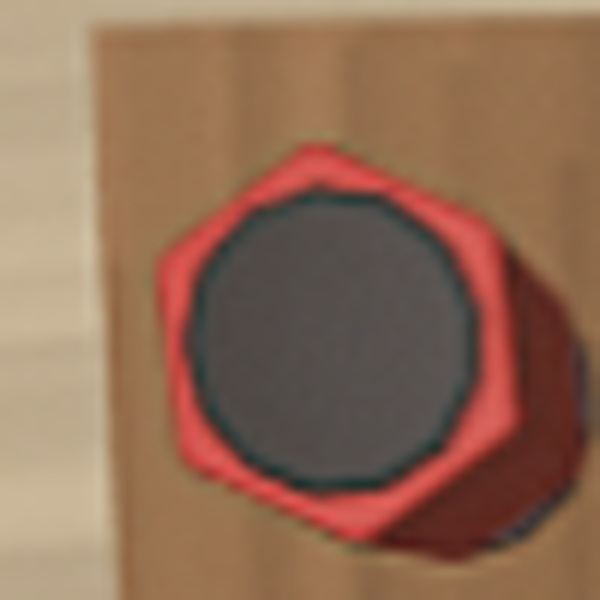

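```bash
python3 -c "
from h import *
for k in range(4):
    im=get_image('wrist'); f=im['frame'].astype(int)
    m=((f[...,0]>150)&(f[...,1]<110)&(f[...,2]<110)).astype('uint8')
    m[:, :150]=0; m[:,260:]=0;m[220:]=0
    ys,xs=np.nonzero(m)
    h=cv2.convexHull(np.c_[xs,ys].astype(np.int32)); M=cv2.moments(h); c=(M['m10']/M['m00'],M['m01']/M['m00'])
    print(c,p2w(im,[c],.19)[0],get_state()['position'].round(4), get_state()['qd'].round(3)[:3])
snap('wrist','w1f',(180,60,230,110),12)
"
```

```text
(202.64017113262778, 110.9545898071005) [ 0.54023818 -0.29384752  0.19      ] [ 0.4679 -0.3396  0.339 ] [0.025 0.004 0.029]
(202.6567812476597, 113.50977308470007) [ 0.53643289 -0.29559782  0.19      ] [ 0.4672 -0.3405  0.3388] [0.014 0.001 0.01 ]
(200.5038924274593, 112.25599948529883) [ 0.53715238 -0.29463722  0.19      ] [ 0.467  -0.3408  0.3387] [0.008 0.    0.002]
(197.0201035638136, 101.63529292313939) [ 0.5473084  -0.29284539  0.19      ] [ 0.4669 -0.3409  0.3387] [ 0.002 -0.001 -0.004]
```

View pics/w1f.png

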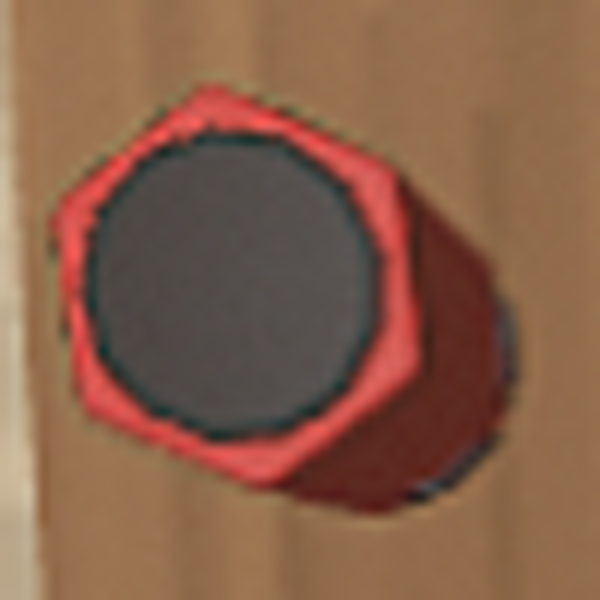

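```bash
python3 -c "
from h import *
st()
im=snap('wrist','w1g',(180,60,230,110),12)
q=np.array([(212,88),(390,165),(418,372),(262,485),(90,405),(57,215)])
q=(q+.5)/12-.5+[180,60]
W=p2w(im,q,.190);print(W.mean(0)); 
for i in (0,1,2): d=W[i+3]-W[i]; print(np.degrees(np.arctan2(d[1],d[0])),np.hypot(*d[:2]))
st(); im2=snap('wrist','w1h'); print(im['t'],im2['t'],im['R'],im2['R'])"
```

```text
t 1.53 p [ 0.467  -0.3407  0.3387] q [ 0.78   0.15  -0.226  1.366  0.034  1.631 -1.103] F [-0.6 -0.5  0.5] T [ 0.06  0.04 -0.02] w 0.997
toolR [[0.996, -0.09, -0.001], [-0.09, -0.996, 0.0], [-0.001, 0.0, -1.0]]
[ 0.56409149 -0.29702131  0.19      ]
-179.31566316960172 0.03110709702551045
121.65166592176354 0.030908179248074857
61.50075389537924 0.031382322723961756
t 1.58 p [ 0.4672 -0.3405  0.3388] q [ 0.78   0.15  -0.227  1.365  0.034  1.631 -1.103] F [ 0.2 -0.1 -0.4] T [ 0.01 -0.   -0.03] w 1.0
toolR [[0.996, -0.089, -0.001], [-0.089, -0.996, 0.0], [-0.001, -0.0, -1.0]]
[-0.29691996  0.41430101  0.65659323] [-0.29685798  0.41441475  0.65662266] [[-0.08878338 -0.99604921 -0.00186384]
 [-0.96641741  0.08568878  0.24227014]
 [-0.24115327  0.02331081 -0.97020704]] [[-0.08841423 -0.99608193 -0.00192454]
 [-0.96649697  0.08532048  0.24208268]
 [-0.24096998  0.02326362 -0.97025372]]
```

View pics/w1g.png

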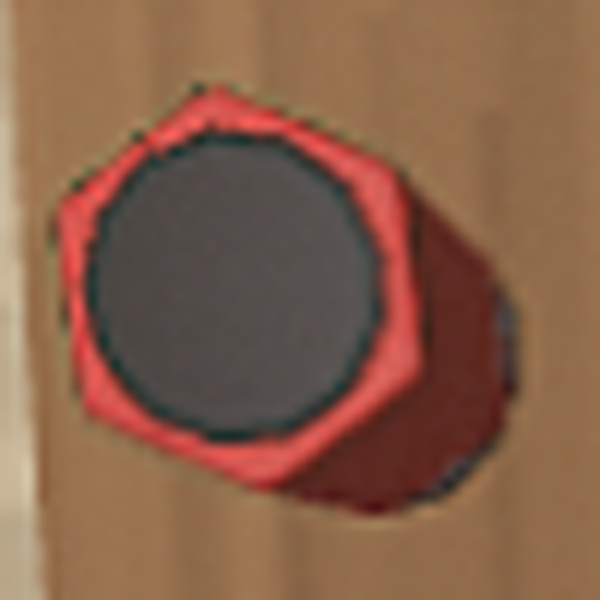

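View pics/w1h.png

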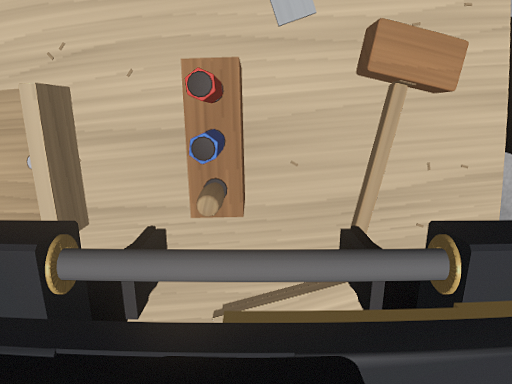

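```bash
python3 -c "
from h import *
st();go((.50,.07,.33),-3.5)"
```

```text
t 1.63 p [ 0.4674 -0.3403  0.3389] q [ 0.78   0.15  -0.227  1.365  0.034  1.631 -1.103] F [-0.2  0.1 -0.3] T [ 0.04 -0.    0.01] w 0.997
toolR [[0.996, -0.089, -0.0], [-0.089, -0.996, 0.0], [-0.0, -0.0, -1.0]]
shift mm [  -4.1 -411.5    8.9] turn deg [-2.000e-02  2.000e-02 -9.161e+01] yaz now -95.11
```

Call:
play_rows --series '[100,-0.004,-0.03,0.009,0,0,-5,100,-0.004,-0.07,0.009,0,0,-12,100,-0.004,-0.11,0.009,0,0,-19,100,-0.004,-0.15,0.009,0,0,-26,100,-0.004,-0.19,0.009,0,0,-33,100,-0.004,-0.23,0.009,0,0,-40,100,-0.004,-0.27,0.009,0,0,-47,100,-0.004,-0.31,0.009,0,0,-54,100,-0.004,-0.34,0.009,0,0,-60,100,-0.004,-0.36,0.009,0,0,-65]'

```text
time: 2.47
position: [0.4952, 0.0237, 0.3305]
tool_rot: [-2.713, -1.584, -0.002]
ft_force: [0.1, -0.6, 0.6]
grip_width: 0.993
```

Call:
play_rows --series '[0,-0.01,-0.012,0,0,0,-7,0,-0.02,-0.025,0,0,0,-14,0,-0.027,-0.035,0,0,0,-20,0,-0.03,-0.04,0,0,0,-24,0,-0.03,-0.042,0,0,0,-26.5,0,-0.03,-0.042,0,0,0,-26.5,0,-0.03,-0.042,0,0,0,-26.5,0,-0.03,-0.042,0,0,0,-26.5]'

```text
time: 3.13
position: [0.4443, 0.0145, 0.3301]
tool_rot: [2.289, 2.151, 0.0]
ft_force: [-0.2, -0.3, 0.3]
grip_width: 0.478
```

```bash
python3 -c "
from h import *
st();snap('wrist','w2');st()"
```

```text
t 3.13 p [0.4443 0.0145 0.3301] q [ 0.485 -0.148 -0.501  1.661 -0.071  1.611 -0.076] F [-0.2 -0.3  0.3] T [-0.02 -0.1   0.03] w 0.478
toolR [[0.062, 0.998, 0.0], [0.998, -0.062, -0.0], [-0.0, 0.0, -1.0]]
t 3.18 p [0.4443 0.0146 0.3301] q [ 0.485 -0.148 -0.501  1.661 -0.071  1.611 -0.076] F [-0.7 -0.4  0.5] T [-0.04 -0.09 -0.02] w 0.435
toolR [[0.062, 0.998, -0.0], [0.998, -0.062, 0.0], [0.0, -0.0, -1.0]]
```

View pics/w2.png

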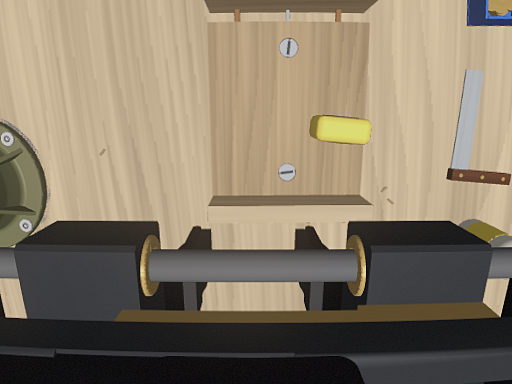

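```bash
python3 -c "
from h import *
im=snap('wrist','w2c',(268,28,308,68),14)
snap('wrist','w2d',(200,0,380,60),4)
print(p2w(im,[(288.5,47.5),(287,172)],.0288))
print(p2w(im,[(208,22.5),(369,24),(363,196)],.03))
"
```

```text
[[ 0.50251203  0.16503905  0.0288    ]
 [ 0.49339397 -0.00708122  0.0288    ]]
[[ 0.39562789  0.20383637  0.03      ]
 [ 0.61337213  0.19050006  0.03      ]
 [ 0.60584648 -0.04988164  0.03      ]]
```

View pics/w2c.png

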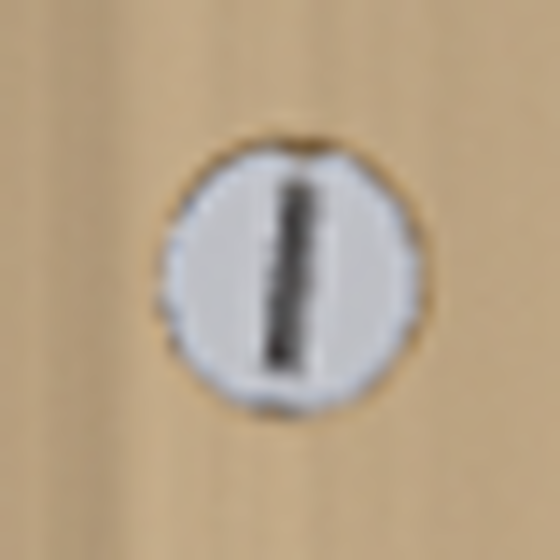

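View pics/w2d.png

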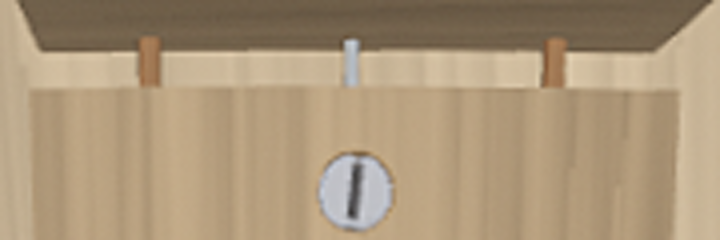

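```bash
python3 -c "
from h import *
im=get_image('wrist');st()
q=np.array([(299,180),(282,370),(291,278)])
q=(q+.5)/14-.5+[268,28]
W=p2w(im,q,.0288);print(W); d=W[0]-W[1]; print(np.degrees(np.arctan2(d[1],d[0])),np.hypot(*d[:2]))
go((.509,.272,.25),-3.3)
"
```

```text
t 3.33 p [0.4443 0.0147 0.33  ] q [ 0.485 -0.148 -0.501  1.661 -0.071  1.611 -0.075] F [-0.7 -0.4 -0.6] T [-0.01 -0.06 -0.03] w 0.294
toolR [[0.061, 0.998, -0.0], [0.998, -0.061, 0.0], [0.0, -0.0, -1.0]]
[[0.50328156 0.17440903 0.0288    ]
 [0.50086047 0.15677628 0.0288    ]
 [0.50210944 0.16533089 0.0288    ]]
82.18180047676272 0.017798191430704918
shift mm [260.8  48.9  80. ] turn deg [-0.02 -0.01 -0.21] yaz now -3.51
```

Call:
play_rows --series '[0,0.03,0.006,0.01,0,0,0,0,0.065,0.012,0.02,0,0,0,0,0.1,0.018,0.03,0,0,0,0,0.14,0.025,0.04,0,0,0,0,0.18,0.033,0.05,0,0,0,0,0.21,0.039,0.06,0,0,0,0,0.24,0.045,0.07,0,0,0,0,0.255,0.047,0.08,0,0,0,0,0.264,0.049,0.1,0,0,0,0,0.264,0.049,0.12,0,0,0]'

```text
time: 4.17
position: [0.5089, 0.2788, 0.2094]
tool_rot: [-2.282, -2.155, -0.003]
ft_force: [-1.1, -0.5, -0.2]
grip_width: 0.007
```

```bash
python3 -c "
from h import *
st();go((.509,.278,.05),-3.3);snap('top','t1',(180,150,300,250),6)
"
```

```text
t 4.17 p [0.5089 0.2788 0.2094] q [ 0.145  0.244 -0.809  1.577  0.176  1.395 -0.737] F [-1.1 -0.5 -0.2] T [-0.02 -0.1  -0.  ] w 0.007
toolR [[0.057, 0.998, -0.0], [0.998, -0.057, 0.003], [0.003, -0.0, -1.0]]
shift mm [ -1.3   0.2 159.4] turn deg [-0.02 -0.17  0.03] yaz now -3.27
```

View pics/t1.png

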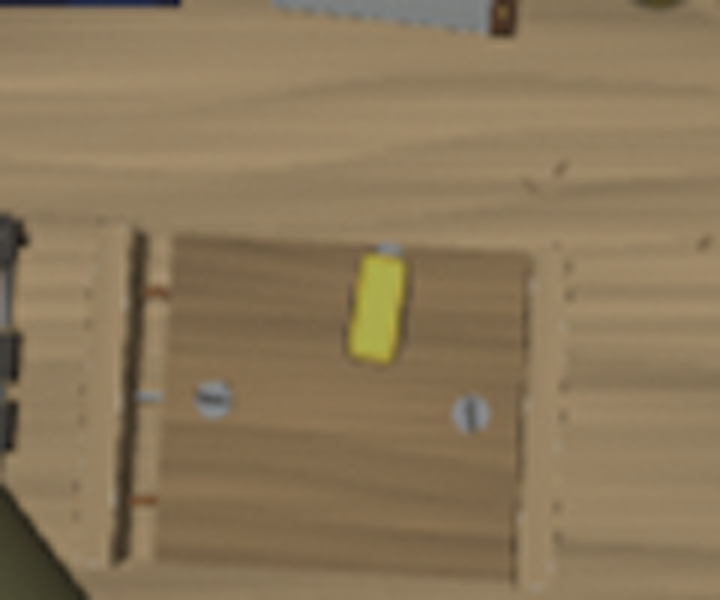

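Call:
play_rows --series '[0,0,0,0.03,0,0,0,0,0,0,0.06,0,0,0,0,0,0,0.09,0,0,0,0,0,0,0.12,0,0,0,0,0,0,0.145,0,0,0,0,0,0,0.155,0,0,0,0,-0.004,0,0.16,0,0,0,0,-0.008,0,0.16,0,0,0,0,-0.012,0,0.16,0,0,0,0,-0.016,0,0.16,0,0,0]'

```text
time: 5.05
position: [0.5094, 0.2593, 0.0519]
tool_rot: [2.287, 2.151, 0.004]
ft_force: [0.6, -0.3, -0.2]
grip_width: 0.005
```

```bash
python3 -c "
from h import *
st();snap('side','s1',(130,140,290,260),5)
"
```

```text
t 5.05 p [0.5094 0.2593 0.0519] q [ 0.133  0.356 -0.767  1.789  0.276  1.103 -0.789] F [ 0.6 -0.3 -0.2] T [-0.01 -0.05 -0.01] w 0.005
toolR [[0.061, 0.998, 0.003], [0.998, -0.061, 0.001], [0.001, 0.003, -1.0]]
```

View pics/s1.png

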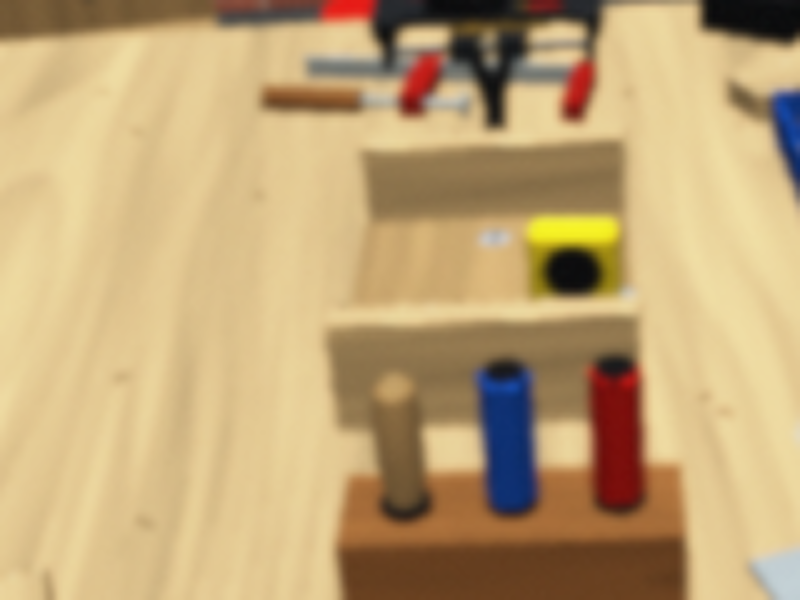

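Call:
play_rows --series '[0,-0.002,0,0,0,0,0,0,-0.004,0,0,0,0,0,0,-0.006,0,0,0,0,0,0,-0.008,0,0,0,0,0,0,-0.01,0,0,0,0,0,0,-0.012,0,0,0,0,0,0,-0.014,0,0,0,0,0,0,-0.016,0,0,0,0,0,0,-0.018,0,0,0,0,0]'

```text
time: 5.85
position: [0.5074, 0.2448, 0.0506]
tool_rot: [-2.284, -2.154, -0.008]
ft_force: [2.4, 6.7, -2.7]
grip_width: 0.004
```

```bash
python3 -c "
from h import *
st()
"
```

```text
t 5.85 p [0.5074 0.2448 0.0506] q [ 0.165  0.338 -0.768  1.812  0.259  1.091 -0.753] F [ 2.4  6.7 -2.7] T [ 1.48 -0.48  0.02] w 0.004
toolR [[0.059, 0.998, 0.002], [0.998, -0.059, 0.005], [0.005, 0.002, -1.0]]
```

Contact at about 0.25; it is sliding. Continue.

Call:
play_rows --series '[0,-0.002,0,0,0,0,0,0,-0.004,0,0,0,0,0,0,-0.006,0,0,0,0,0,0,-0.008,0,0,0,0,0,0,-0.009,0,0,0,0,0,0,-0.01,0,0,0,0,0]'

```text
time: 6.35
position: [0.5068, 0.2346, 0.0506]
tool_rot: [-2.284, -2.154, -0.008]
ft_force: [1.9, 5.2, -2.0]
grip_width: 0.007
```

```bash
python3 -c "
from h import *
st();snap('top','t2',(180,150,300,250),6)
"
```

```text
t 6.35 p [0.5068 0.2346 0.0506] q [ 0.184  0.327 -0.767  1.824  0.251  1.087 -0.732] F [ 1.9  5.2 -2. ] T [ 1.36 -0.48  0.01] w 0.007
toolR [[0.059, 0.998, 0.002], [0.998, -0.059, 0.005], [0.005, 0.002, -1.0]]
```

View pics/t2.png

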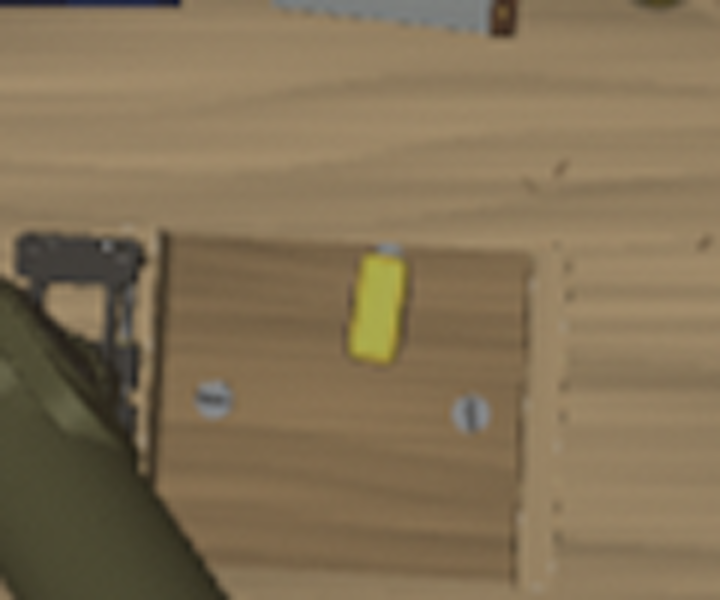

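Call:
play_rows --series '[0,-0.0015,0,0,0,0,0,0,-0.003,0,0,0,0,0,0,-0.0045,0,0,0,0,0]'

```text
time: 6.65
position: [0.5067, 0.2327, 0.0508]
tool_rot: [-2.282, -2.153, -0.013]
ft_force: [2.9, 12.8, -6.1]
grip_width: 0.006
```

Call:
play_rows --series '[0,-0.001,0,0,0,0,0,0,-0.002,0,0,0,0,0]'

```text
time: 6.82
position: [0.5067, 0.2327, 0.0509]
tool_rot: [-2.28, -2.153, -0.018]
ft_force: [4.0, 15.5, -8.4]
grip_width: 0.003
```

Call:
play_rows --series '[0,-0.0015,0,0,0,0,0,0,-0.0015,0,0,0,0,0,0,-0.0015,0,0,0,0,0,0,0.006,0,0,0,0,0,0,0.025,0,0,0,0,0,0,0.035,0,0,0,0,0,0,0.035,0,-0.03,0,0,0,0,0.035,0,-0.07,0,0,0,0,0.035,0,-0.11,0,0,0,0,0.035,0,-0.15,0,0,0]'

```text
time: 7.65
position: [0.5074, 0.2596, 0.2015]
tool_rot: [-2.287, -2.154, 0.002]
ft_force: [0.5, 0.4, 0.2]
grip_width: 0.004
```

```bash
python3 -c "
from h import *
s,_=st();go((.48,.02,.35),-40);snap('top','t3',(180,150,300,250),6)
"
```

```text
t 7.65 p [0.5074 0.2596 0.2015] q [ 0.182  0.224 -0.809  1.611  0.165  1.378 -0.706] F [0.5 0.4 0.2] T [ 0.05 -0.18 -0.05] w 0.004
toolR [[0.06, 0.998, -0.001], [0.998, -0.06, -0.001], [-0.001, -0.001, -1.0]]
shift mm [-240.9  -13.2 -148.2] turn deg [-0.04  0.07 36.57] yaz now -3.43
```

View pics/t3.png

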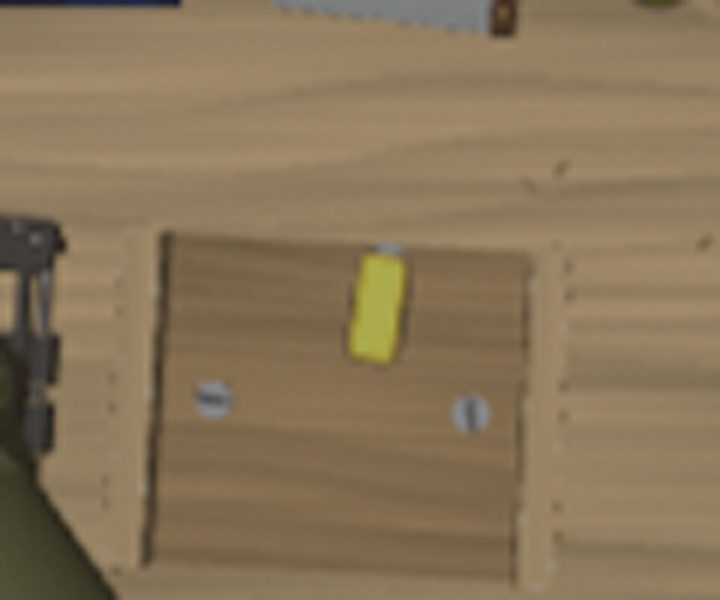

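Call:
play_rows --series '[100,-0.02,0,-0.03,0,0,0,100,-0.05,0,-0.07,0,0,0,100,-0.085,0,-0.1,0,0,0,100,-0.12,0,-0.11,0,0,0,100,-0.15,0,-0.11,0,0,0,100,-0.175,0,-0.11,0,0,0,100,-0.19,0,-0.11,0,0,0,100,-0.195,0,-0.11,0,0,0,100,-0.195,0,-0.11,0,0,0,100,-0.195,0,-0.11,0,0,0]'

```text
time: 8.53
position: [0.4961, 0.0664, 0.31]
tool_rot: [-2.286, -2.154, -0.0]
ft_force: [0.2, 0.1, 0.5]
grip_width: 0.682
```

```bash
python3 -c "
from h import *
st();snap('wrist','w3');st()
"
```

```text
t 8.53 p [0.4961 0.0664 0.31  ] q [ 0.481 -0.009 -0.655  1.586 -0.006  1.563 -0.234] F [0.2 0.1 0.5] T [ 0.01 -0.1   0.01] w 0.682
toolR [[0.059, 0.998, -0.0], [0.998, -0.059, 0.001], [0.0, -0.0, -1.0]]
t 8.58 p [0.4961 0.0671 0.31  ] q [ 0.48  -0.009 -0.656  1.586 -0.006  1.563 -0.233] F [-0.3  0.2  0.7] T [ 0.01 -0.07 -0.02] w 0.729
toolR [[0.058, 0.998, -0.0], [0.998, -0.058, 0.001], [0.001, -0.0, -1.0]]
```

View pics/w3.png

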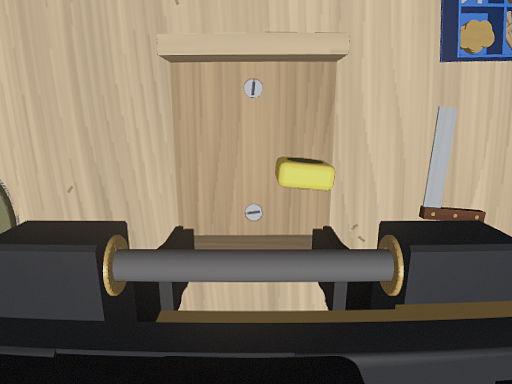

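```bash
python3 -c "
from h import *
st()
im=snap('wrist','w3c',(233,68,273,108),14)
snap('wrist','w3d',(150,25,355,70),3.8)
go((.564,-.297,.30),-89)
"
```

```text
t 8.58 p [0.4961 0.0671 0.31  ] q [ 0.48  -0.009 -0.656  1.586 -0.006  1.563 -0.233] F [-0.3  0.2  0.7] T [ 0.01 -0.07 -0.02] w 0.729
toolR [[0.058, 0.998, -0.0], [0.998, -0.058, 0.001], [0.001, -0.0, -1.0]]
shift mm [-359.6   88.7    9.9] turn deg [-3.00e-02 -1.00e-02  8.57e+01] yaz now -3.3
```

View pics/w3c.png

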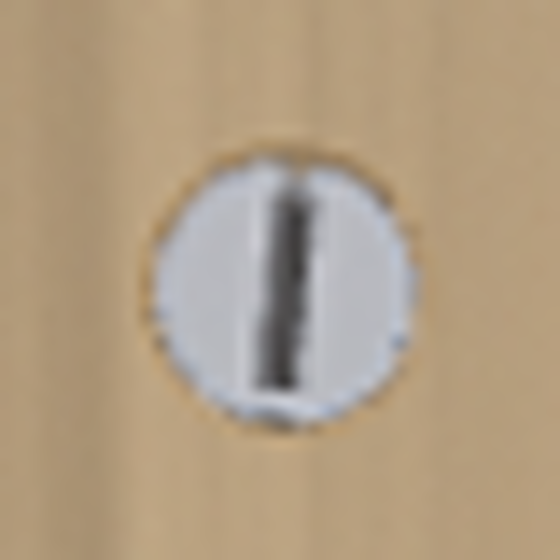

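View pics/w3d.png

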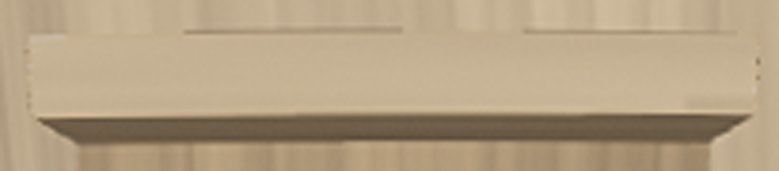

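```bash
python3 -c "
from h import *
im=get_image('wrist');st()
q=np.array([(291,190),(276,385),(285.5,288),(283.5,287.5)])
q=(q+.5)/14-.5+[233,68]
W=p2w(im,q,.0288);print(W); d=W[0]-W[1]; print(np.degrees(np.arctan2(d[1],d[0])),np.hypot(*d[:2]))
"
```

```text
t 8.73 p [0.4962 0.0669 0.31  ] q [ 0.48  -0.009 -0.655  1.586 -0.006  1.563 -0.233] F [-0.5  0.2  0.5] T [-0.01 -0.1  -0.05] w 0.865
toolR [[0.058, 0.998, -0.0], [0.998, -0.058, 0.0], [0.0, -0.0, -1.0]]
[[0.50304223 0.17435181 0.0288    ]
 [0.50059526 0.15641809 0.0288    ]
 [0.50201087 0.16535631 0.0288    ]
 [0.50182299 0.16541326 0.0288    ]]
82.23024914236072 0.01809988398843381
```

Call:
play_rows --series '[100,-0.02,0.005,0.002,0,0,5,100,-0.055,0.014,0.004,0,0,12,100,-0.09,0.022,0.006,0,0,19,100,-0.125,0.031,0.008,0,0,26,100,-0.16,0.04,0.01,0,0,33,100,-0.195,0.048,0.01,0,0,40,100,-0.23,0.057,0.01,0,0,47,100,-0.26,0.064,0.01,0,0,54,100,-0.29,0.072,0.01,0,0,60,100,-0.31,0.077,0.01,0,0,66]'

```text
time: 9.57
position: [0.5545, -0.2519, 0.2993]
tool_rot: [3.093, 0.548, -0.002]
ft_force: [-0.2, 0.5, -0.6]
grip_width: 1.001
```

```bash
python3 -c "
from h import *
st();go((.564,-.297,.30),-89);go((.50,-.297,.30),-89)
"
```

```text
t 9.57 p [ 0.5545 -0.2519  0.2993] q [ 0.689  0.228 -0.376  1.362  0.084  1.568 -0.898] F [-0.2  0.5 -0.6] T [-0.01  0.02  0.02] w 1.001
toolR [[0.939, 0.344, -0.001], [0.344, -0.939, -0.001], [-0.001, 0.0, -1.0]]
shift mm [-6.6 45.6 -0.7] turn deg [ 0.03  0.06 19.11] yaz now -69.89
shift mm [-66.7  23.6  -0.6] turn deg [ 0.03  0.06 19.11] yaz now -69.89
```

Call:
play_rows --series '[100,-0.03,0.008,0,0,0,7,100,-0.05,0.016,0,0,0,13,100,-0.064,0.022,0,0,0,18,100,-0.067,0.024,0,0,0,19.1,100,-0.067,0.024,0,0,0,19.1,100,-0.067,0.024,0,0,0,19.1,100,-0.067,0.024,0,0,0,19.1,100,-0.067,0.024,0,0,0,19.1]'

```text
time: 10.23
position: [0.5012, -0.2932, 0.3001]
tool_rot: [-3.141, -0.045, -0.001]
ft_force: [0.7, 0.2, 0.9]
grip_width: 1.0
```

```bash
python3 -c "
from h import *
st();snap('wrist','w4');st()
"
```

```text
t 10.23 p [ 0.5012 -0.2932  0.3001] q [ 0.754  0.158 -0.31   1.435  0.048  1.556 -1.095] F [0.7 0.2 0.9] T [ 0.03  0.   -0.04] w 1.0
toolR [[1.0, 0.029, 0.0], [0.029, -1.0, 0.001], [0.0, -0.001, -1.0]]
t 10.28 p [ 0.501  -0.2935  0.3001] q [ 0.754  0.158 -0.31   1.435  0.048  1.556 -1.095] F [-0.1 -0.4 -0.1] T [ 0.05  0.06 -0.01] w 1.0
toolR [[1.0, 0.028, 0.0], [0.028, -1.0, 0.0], [0.0, -0.0, -1.0]]
```

View pics/w4.png

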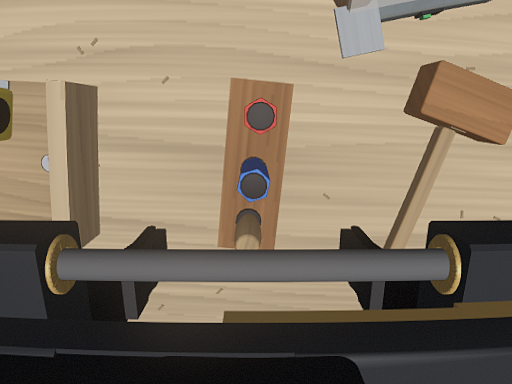

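```bash
python3 -c "
from h import *
snap('wrist','w4c',(235,90,285,140),12);st()
"
```

```text
t 10.33 p [ 0.5008 -0.2938  0.3001] q [ 0.755  0.158 -0.31   1.435  0.048  1.556 -1.096] F [-0.2  0.1  0. ] T [0.05 0.06 0.03] w 0.998
toolR [[1.0, 0.027, 0.0], [0.027, -1.0, 0.0], [0.0, -0.0, -1.0]]
```

View pics/w4c.png

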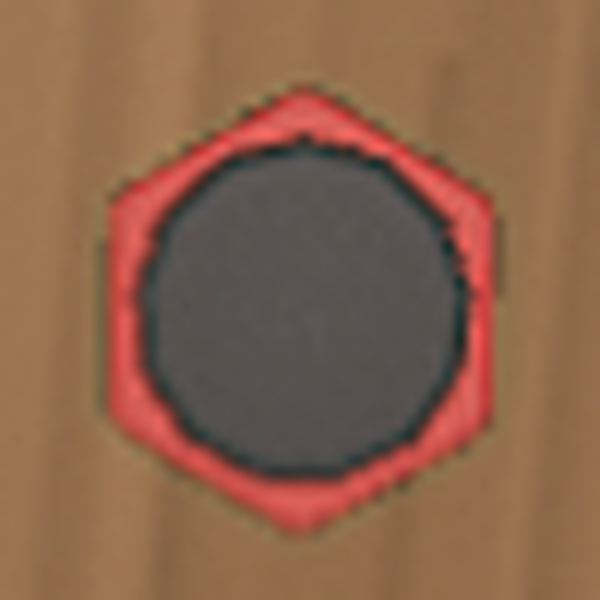

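```bash
python3 -c "
from h import *
im=get_image('wrist');st()
q=np.array([(305,85),(492,200),(492,425),(303,537),(112,415),(112,200)])
q=(q+.5)/12-.5+[235,90]
W=p2w(im,q,.190);print(W.mean(0)); 
for i in (0,1,2): d=W[i+3]-W[i]; print(np.degrees(np.arctan2(d[1],d[0])),np.hypot(*d[:2]))
m=W.mean(0);go((m[0],m[1],.136),-88.7)
im=get_image('top')
"
```

```text
t 10.38 p [ 0.5006 -0.2941  0.3001] q [ 0.755  0.158 -0.309  1.435  0.048  1.556 -1.096] F [-0.5 -0.6  0.2] T [ 0.03  0.06 -0.01] w 0.999
toolR [[1.0, 0.027, 0.0], [0.027, -1.0, 0.0], [0.0, -0.0, -1.0]]
[ 0.56384782 -0.29756794  0.19      ]
-178.39156639321052 0.032207017986603435
120.74647109175864 0.03150914703121781
61.56165747454058 0.03196189807425185
shift mm [ 63.1   5.2 164.1] turn deg [-0.01 -0.    0.23] yaz now -88.47
```

Call:
play_rows --series '[100,0.02,0.002,0,0,0,0,100,0.045,0.004,0,0,0,0,100,0.06,0.005,0,0,0,0,100,0.063,0.005,0,0,0,0,100,0.063,0.005,0,0,0,0,100,0.063,0.005,0.02,0,0,0,100,0.063,0.005,0.04,0,0,0,100,0.063,0.005,0.06,0,0,0,100,0.063,0.005,0.07,0,0,0,100,0.063,0.005,0.075,0,0,0]'

```text
time: 11.27
position: [0.5614, -0.2984, 0.2236]
tool_rot: [-3.141, -0.038, 0.004]
ft_force: [-0.6, 0.2, 1.0]
grip_width: 0.998
```

```bash
python3 -c "
from h import *
st();go((.5638,-.2976,.136),-88.7);
im=snap('side','s2',(150,120,310,240),5);st();go((.5638,-.2976,.136),-88.7)
"
```

```text
t 11.27 p [ 0.5614 -0.2984  0.2236] q [ 0.702  0.297 -0.324  1.424  0.094  1.439 -1.167] F [-0.6  0.2  1. ] T [-0.    0.04  0.05] w 0.998
toolR [[1.0, 0.024, -0.003], [0.024, -1.0, 0.001], [-0.003, -0.001, -1.0]]
shift mm [ 2.7 -0.7 87.6] turn deg [-0.04  0.16  0.08] yaz now -88.62
t 11.32 p [ 0.5616 -0.2983  0.2237] q [ 0.702  0.297 -0.324  1.423  0.094  1.439 -1.168] F [-1.3  0.6 -0.5] T [ 0.07  0.08 -0.01] w 1.001
toolR [[1.0, 0.024, -0.003], [0.024, -1.0, 0.001], [-0.003, -0.001, -1.0]]
shift mm [ 2.4 -0.6 87.6] turn deg [-0.04  0.15  0.09] yaz now -88.61
```

View pics/s2.png

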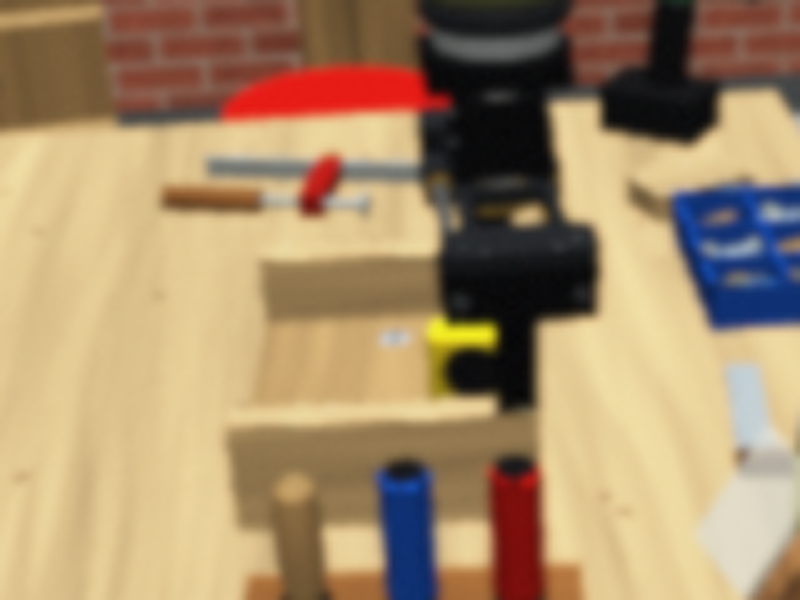

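Call:
play_rows --series '[100,0.001,0,0.015,0,0,0,100,0.001,0,0.035,0,0,0,100,0.002,0,0.055,0,0,0,100,0.002,-0.0005,0.073,0,0,0,100,0.002,-0.0005,0.083,0,0,0,100,0.002,-0.0005,0.087,0,0,0,100,0.002,-0.0005,0.087,0,0,0,100,0.002,-0.0005,0.087,0,0,0]'

```text
time: 11.98
position: [0.5658, -0.2982, 0.1396]
tool_rot: [3.14, 0.039, 0.003]
ft_force: [-0.7, 0.7, 0.8]
grip_width: 1.002
```

```bash
python3 -c "
from h import *
st();go((.5638,-.2976,.136),-88.7)
"
```

```text
t 11.98 p [ 0.5658 -0.2982  0.1396] q [ 0.7    0.341 -0.322  1.537  0.111  1.28  -1.182] F [-0.7  0.7  0.8] T [0.02 0.   0.02] w 1.002
toolR [[1.0, 0.025, 0.002], [0.025, -1.0, -0.001], [0.002, 0.001, -1.0]]
shift mm [-2.  -0.6  3.6] turn deg [ 0.06 -0.1   0.11] yaz now -88.59
```

Call:
play_rows --series '[100,-0.002,-0.0005,0.003,0,0,0,60,-0.002,-0.0005,0.003,0,0,0,40,-0.002,-0.0005,0.003,0,0,0,40,-0.002,-0.0005,0.003,0,0,0,40,-0.002,-0.0005,0.003,0,0,0,40,-0.002,-0.0005,0.003,0,0,0,25,-0.002,-0.0005,0.003,0,0,0,25,-0.002,-0.0005,0.003,0,0,0,25,-0.002,-0.0005,0.003,0,0,0,25,-0.002,-0.0005,0.003,0,0,0]' --force 15

```text
time: 12.82
position: [0.5631, -0.2973, 0.1352]
tool_rot: [3.141, 0.039, -0.0]
ft_force: [0.0, -0.6, -0.1]
grip_width: 0.401
```

```bash
python3 -c "
from h import *
st();go((.5638,-.2976,.136),-88.7)
"
```

```text
t 12.82 p [ 0.5631 -0.2973  0.1352] q [ 0.701  0.34  -0.322  1.547  0.111  1.272 -1.182] F [ 0.  -0.6 -0.1] T [ 0.06 -0.03  0.01] w 0.401
toolR [[1.0, 0.025, -0.0], [0.025, -1.0, -0.0], [-0.0, 0.0, -1.0]]
shift mm [ 0.7  0.3 -0.8] turn deg [0.01 0.   0.13] yaz now -88.57
```

Well centred. Close fully.

Call:
play_rows --series '[20,0.0005,0,0,0,0,0,20,0.0005,0,0,0,0,0,20,0.0005,0,0,0,0,0,10,0.0005,0,0,0,0,0,0,0.0005,0,0,0,0,0]' --force 20

```text
time: 13.23
position: [0.5636, -0.2974, 0.1351]
tool_rot: [3.141, 0.039, -0.0]
ft_force: [-0.3, -0.3, 0.3]
grip_width: 0.322
```

Call:
play_rows --series '[0,0,0,0,0,0,0,0,0,0,0,0,0,0,0,0,0,0,0,0,0]' --force 55

```text
time: 13.48
position: [0.5636, -0.2974, 0.1352]
tool_rot: [3.141, 0.039, 0.0]
ft_force: [0.9, 0.1, -0.4]
grip_width: 0.314
```

```bash
python3 -c "
from h import *
st()
"
```

```text
t 13.48 p [ 0.5636 -0.2974  0.1352] q [ 0.701  0.341 -0.322  1.546  0.111  1.272 -1.182] F [ 0.9  0.1 -0.4] T [-0.07 -0.04 -0.01] w 0.314
toolR [[1.0, 0.025, 0.0], [0.025, -1.0, -0.0], [0.0, 0.0, -1.0]]
```

Call:
play_rows --series '[0,0,0,-0.01,0,0,0,0,0,0,-0.025,0,0,0,0,0,0,-0.042,0,0,0,0,0,0,-0.06,0,0,0,0,0,0,-0.078,0,0,0,0,0,0,-0.096,0,0,0,0,0,0,-0.114,0,0,0,0,0,0,-0.128,0,0,0,0,0,0,-0.138,0,0,0,0,0,0,-0.145,0,0,0]'

```text
time: 14.32
position: [0.5639, -0.2973, 0.2819]
tool_rot: [3.141, 0.039, 0.002]
ft_force: [-0.8, 0.2, -2.4]
grip_width: 0.315
```

```bash
python3 -c "
from h import *
st();go((.502,.1654,.28),-8);snap('side','s3')
"
```

```text
t 14.32 p [ 0.5639 -0.2973  0.2819] q [ 0.696  0.286 -0.325  1.324  0.09   1.545 -1.165] F [-0.8  0.2 -2.4] T [ 0.04  0.04 -0.03] w 0.315
toolR [[1.0, 0.025, 0.001], [0.025, -1.0, -0.001], [0.001, 0.001, -1.0]]
shift mm [ -50.3 -464.1    1.4] turn deg [ 9.000e-02 -3.000e-02 -8.057e+01] yaz now -88.57
```

View pics/s3.png

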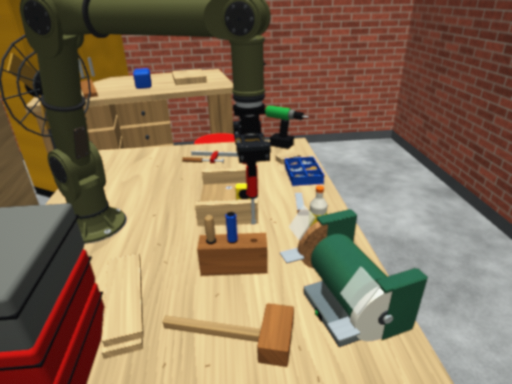

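Call:
play_rows --series '[0,-0.002,-0.015,0,0,0,-3,0,-0.005,-0.045,0,0,0,-8,0,-0.008,-0.08,0,0,0,-14,0,-0.012,-0.115,0,0,0,-20,0,-0.016,-0.15,0,0,0,-26,0,-0.02,-0.185,0,0,0,-32,0,-0.024,-0.22,0,0,0,-38,0,-0.027,-0.255,0,0,0,-44,0,-0.031,-0.29,0,0,0,-50,0,-0.034,-0.315,0,0,0,-55]'

```text
time: 15.2
position: [0.5205, 0.0208, 0.2796]
tool_rot: [-2.761, -1.496, 0.001]
ft_force: [0.8, 0.1, -1.5]
grip_width: 0.316
```

```bash
python3 -c "
from h import *
st();go((.502,.1654,.24),-8)
"
```

```text
t 15.2 p [0.5205 0.0208 0.2796] q [ 0.498  0.044 -0.605  1.6    0.024  1.506 -0.685] F [ 0.8  0.1 -1.5] T [ 0.02 -0.05 -0.01] w 0.316
toolR [[0.546, 0.838, -0.001], [0.838, -0.546, 0.001], [0.0, -0.001, -1.0]]
shift mm [111.  -94.3  39.8] turn deg [ -0.08  -0.03 -25.08] yaz now -33.08
```

Call:
play_rows --series '[0,0.01,-0.008,0,0,0,-3,0,0.03,-0.025,0,0,0,-8,0,0.05,-0.042,0,0,0,-13,0,0.07,-0.06,0,0,0,-18,0,0.09,-0.077,0.01,0,0,-22,0,0.104,-0.089,0.02,0,0,-24,0,0.111,-0.094,0.03,0,0,-25,0,0.111,-0.094,0.04,0,0,-25,0,0.111,-0.094,0.04,0,0,-25,0,0.111,-0.094,0.04,0,0,-25]'

```text
time: 16.03
position: [0.5049, 0.1587, 0.2389]
tool_rot: [-2.385, -2.045, 0.004]
ft_force: [0.7, -0.1, -1.1]
grip_width: 0.316
```

```bash
python3 -c "
from h import *
st();snap('wrist','w5');st()
"
```

```text
t 16.03 p [0.5049 0.1587 0.2389] q [ 0.349  0.09  -0.744  1.647  0.062  1.431 -0.555] F [ 0.7 -0.1 -1.1] T [-0.01 -0.13  0.01] w 0.316
toolR [[0.153, 0.988, -0.002], [0.988, -0.153, -0.002], [-0.002, -0.002, -1.0]]
t 16.08 p [0.5054 0.159  0.2397] q [ 0.349  0.089 -0.744  1.646  0.061  1.431 -0.555] F [-0.3 -1.7 -1.1] T [-0.06 -0.08 -0.01] w 0.315
toolR [[0.153, 0.988, -0.001], [0.988, -0.153, -0.001], [-0.001, -0.001, -1.0]]
```

View pics/w5.png

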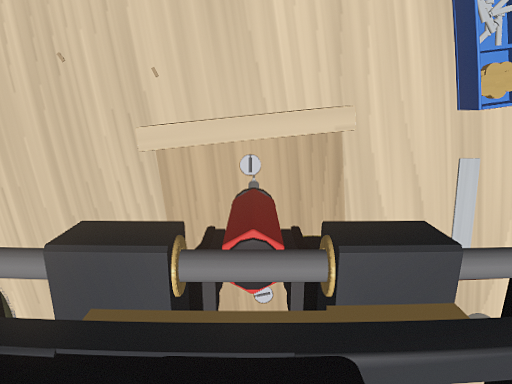

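```bash
python3 -c "
from h import *
st();im=snap('wrist','w5c',(225,145,275,195),12);st()
C=(.502,.1654,.0288);s=get_state();R=Ro.from_rotvec(s['tool_rot']).as_matrix()
print('tip nominal px',(w2p(im,s['position']+R@[0,0,.1272])-[225,145]+.5)*12,'cam px',(w2p(im,C)-[225,145]+.5)*12)
go((.502,.1654,.18),-8)
"
```

```text
t 16.08 p [0.5054 0.159  0.2397] q [ 0.349  0.089 -0.744  1.646  0.061  1.431 -0.555] F [-0.3 -1.7 -1.1] T [-0.06 -0.08 -0.01] w 0.315
toolR [[0.153, 0.988, -0.001], [0.988, -0.153, -0.001], [-0.001, -0.001, -1.0]]
t 16.13 p [0.5056 0.1594 0.2402] q [ 0.349  0.089 -0.744  1.645  0.061  1.431 -0.555] F [ 0.5  0.4 -2.5] T [-0.  -0.1 -0. ] w 0.313
toolR [[0.153, 0.988, 0.0], [0.988, -0.153, -0.001], [-0.001, 0.0, -1.0]]
tip nominal px [[343.00534279 458.68957038]] cam px [[296.81143518 236.12646572]]
shift mm [ 5.5 -4.5 60.2] turn deg [ 0.01  0.03 -0.78] yaz now -8.78
```

View pics/w5c.png

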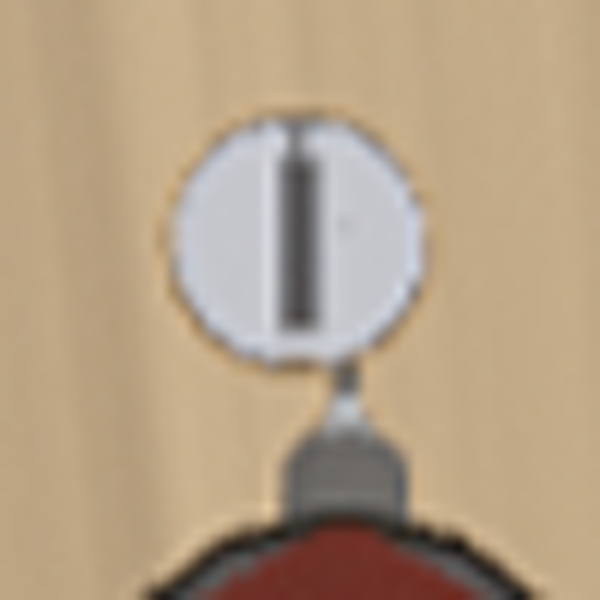

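Call:
play_rows --series '[0,0.001,-0.001,0.01,0,0,0,0,0.003,-0.002,0.025,0,0,-0.4,0,0.004,-0.003,0.04,0,0,-0.8,0,0.004,-0.003,0.05,0,0,-0.8,0,0.004,-0.003,0.057,0,0,-0.8,0,0.004,-0.003,0.06,0,0,-0.8,0,0.004,-0.003,0.06,0,0,-0.8,0,0.004,-0.003,0.06,0,0,-0.8]'

```text
time: 16.8
position: [0.5029, 0.1656, 0.1806]
tool_rot: [2.367, 2.065, 0.001]
ft_force: [0.3, -0.5, -1.5]
grip_width: 0.313
```

```bash
python3 -c "
from h import *
st();im=snap('wrist','w6c',(215,140,285,200),10);st()
C=(.502,.1654,.0288);s=get_state();R=Ro.from_rotvec(s['tool_rot']).as_matrix()
print('tip nominal px',(w2p(im,s['position']+R@[0,0,.1272])-[215,140]+.5)*10,'cam px',(w2p(im,C)-[215,140]+.5)*10)
go((.502,.1654,.152),-8)
"
```

```text
t 16.8 p [0.5029 0.1656 0.1806] q [ 0.336  0.12  -0.752  1.738  0.085  1.316 -0.57 ] F [ 0.3 -0.5 -1.5] T [ 0.   -0.11 -0.04] w 0.313
toolR [[0.136, 0.991, 0.001], [0.991, -0.136, 0.0], [0.0, 0.001, -1.0]]
t 16.85 p [0.5031 0.1657 0.1808] q [ 0.336  0.12  -0.752  1.738  0.085  1.316 -0.57 ] F [ 0.6 -0.9 -2.1] T [-0.   -0.03 -0.01] w 0.318
toolR [[0.136, 0.991, 0.001], [0.991, -0.136, 0.0], [0.0, 0.001, -1.0]]
tip nominal px [[384.89015512 434.93513835]] cam px [[373.14198821 392.2709611 ]]
shift mm [-0.5 -1.  28.8] turn deg [ 0.07 -0.02  0.21] yaz now -7.79
```

View pics/w6c.png

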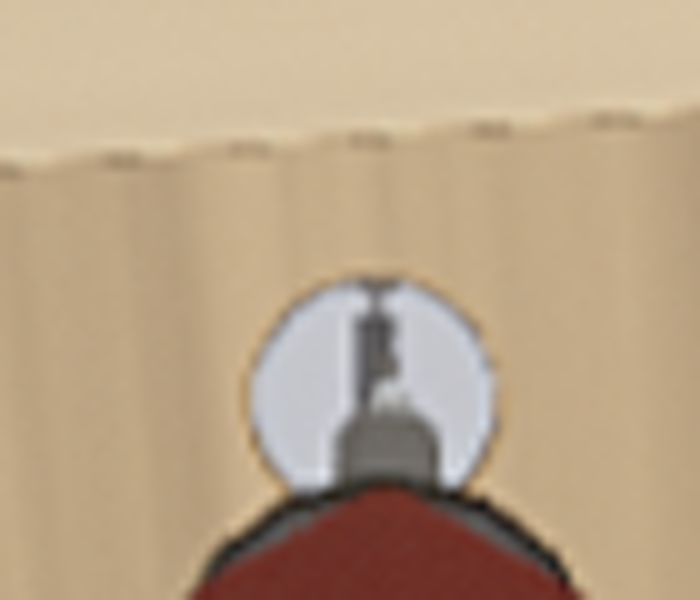

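Call:
play_rows --series '[0,-0.001,-0.001,0.006,0,0,0,0,-0.0013,-0.0013,0.012,0,0,0,0,-0.0013,-0.0013,0.017,0,0,0,0,-0.0013,-0.0013,0.019,0,0,0,0,-0.0013,-0.0013,0.019,0,0,0,0,-0.0013,-0.0013,0.019,0,0,0]'

```text
time: 17.35
position: [0.5009, 0.1646, 0.1609]
tool_rot: [-2.367, -2.066, 0.0]
ft_force: [-0.6, -0.4, -2.2]
grip_width: 0.315
```

```bash
python3 -c "
from h import *
st();im=snap('wrist','w7c',(215,140,285,200),10);st()
C=(.502,.1654,.0288);s=get_state();R=Ro.from_rotvec(s['tool_rot']).as_matrix()
print('tip nominal px',(w2p(im,s['position']+R@[0,0,.1272])-[215,140]+.5)*10,'cam px',(w2p(im,C)-[215,140]+.5)*10)
go((.502,.1654,.152),-8)
"
```

```text
t 17.35 p [0.5009 0.1646 0.1609] q [ 0.334  0.13  -0.752  1.77   0.093  1.278 -0.576] F [-0.6 -0.4 -2.2] T [-0.04 -0.05  0.03] w 0.315
toolR [[0.135, 0.991, -0.0], [0.991, -0.135, -0.0], [-0.0, -0.0, -1.0]]
t 17.4 p [0.5011 0.1646 0.1612] q [ 0.334  0.13  -0.752  1.769  0.093  1.278 -0.576] F [ 0.   0.2 -0.9] T [-0.03 -0.09  0.03] w 0.321
toolR [[0.135, 0.991, 0.0], [0.991, -0.135, 0.0], [0.0, 0.0, -1.0]]
tip nominal px [[385.28387987 435.2247615 ]] cam px [[393.01107908 415.85357562]]
shift mm [0.9 0.8 9.2] turn deg [ 0.01 -0.    0.23] yaz now -7.77
```

View pics/w7c.png

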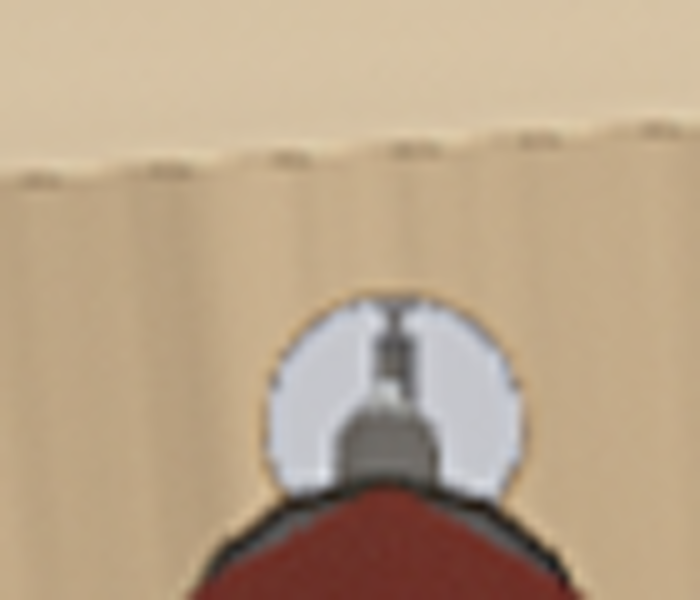

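Call:
play_rows --series '[0,0.0003,0.0007,0.0005,0,0,0,0,0.0003,0.0007,0.002,0,0,0,0,0.0003,0.0007,0.004,0,0,0,0,0.0003,0.0007,0.006,0,0,0,0,0.0003,0.0007,0.0075,0,0,0,0,0.0003,0.0007,0.009,0,0,0,0,0.0003,0.0007,0.01,0,0,0,0,0.0003,0.0007,0.01,0,0,0]'

```text
time: 18.07
position: [0.5016, 0.1647, 0.1508]
tool_rot: [-2.367, -2.066, 0.001]
ft_force: [-0.9, 0.7, -1.8]
grip_width: 0.317
```

```bash
python3 -c "
from h import *
st();im=snap('wrist','w8c',(215,140,285,200),10);st();go((.502,.1654,.151),-8)
"
```

```text
t 18.07 p [0.5016 0.1647 0.1508] q [ 0.331  0.141 -0.751  1.781  0.101  1.259 -0.582] F [-0.9  0.7 -1.8] T [-0.05 -0.04  0.05] w 0.317
toolR [[0.135, 0.991, -0.0], [0.991, -0.135, -0.0], [-0.0, -0.0, -1.0]]
t 18.12 p [0.5017 0.1647 0.151 ] q [ 0.331  0.14  -0.751  1.781  0.101  1.259 -0.582] F [ 0.   0.1 -1.9] T [-0.06 -0.12 -0.02] w 0.315
toolR [[0.135, 0.991, -0.0], [0.991, -0.135, -0.0], [-0.0, -0.0, -1.0]]
shift mm [ 0.7  0.2 -0. ] turn deg [-0.01  0.01  0.23] yaz now -7.77
```

View pics/w8c.png

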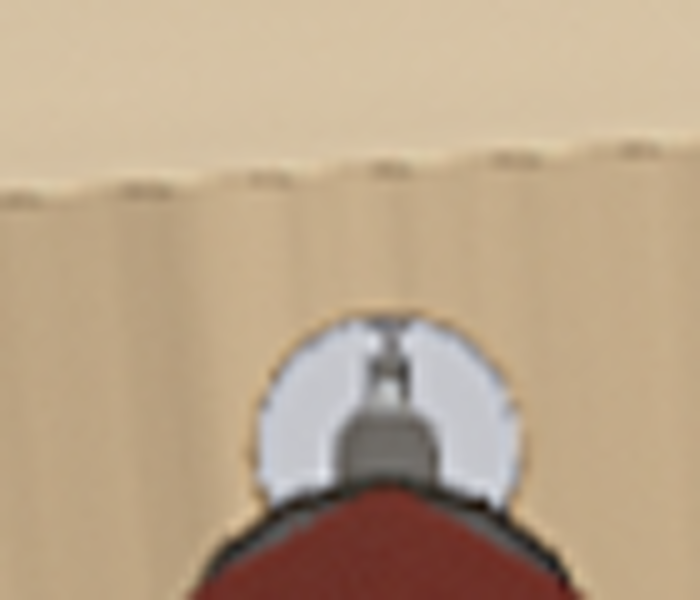

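Call:
play_rows --series '[0,0.0003,0.0001,0.0005,0,0,3,0,0.0003,0.0001,0.0007,0,0,7,0,0.0003,0.0001,0.0007,0,0,11,0,0.0003,0.0001,0.0007,0,0,15,0,0.0003,0.0001,0.0007,0,0,19,0,0.0003,0.0001,0.0007,0,0,22]'

```text
time: 18.62
position: [0.5017, 0.1653, 0.1505]
tool_rot: [-2.72, -1.572, 0.0]
ft_force: [-0.3, 0.2, -1.5]
grip_width: 0.317
```

```bash
python3 -c "
from h import *
st();im=snap('wrist','w9c',(215,140,285,200),10);st()
"
```

```text
t 18.62 p [0.5017 0.1653 0.1505] q [ 0.302  0.137 -0.72   1.782  0.095  1.258 -0.965] F [-0.3  0.2 -1.5] T [0.11 0.11 0.12] w 0.317
toolR [[0.499, 0.867, -0.0], [0.867, -0.499, 0.0], [-0.0, -0.0, -1.0]]
t 18.67 p [0.5018 0.1653 0.1505] q [ 0.302  0.137 -0.72   1.782  0.095  1.257 -0.967] F [-0.1 -0.3 -1.5] T [0.04 0.13 0.05] w 0.315
toolR [[0.501, 0.866, -0.0], [0.866, -0.501, 0.0], [0.0, -0.0, -1.0]]
```

View pics/w9c.png

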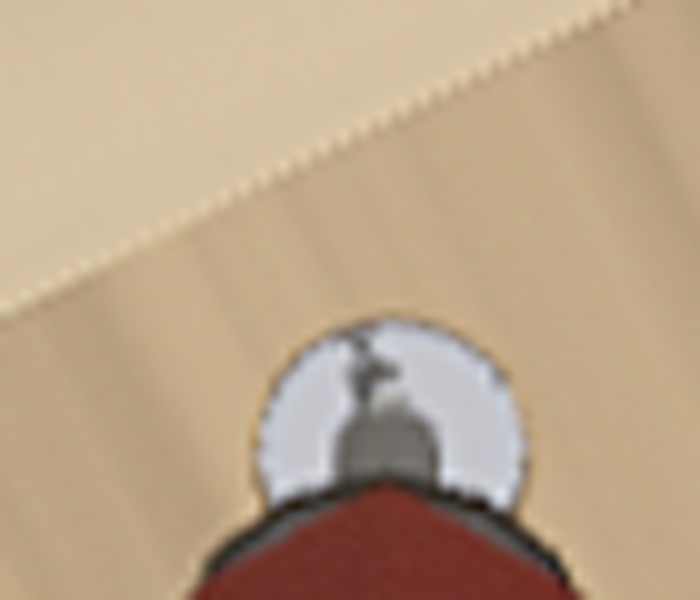

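Call:
play_rows --series '[0,0,0,0,0,0,4,0,0,0,0,0,0,9,0,0,0,0,0,0,14,0,0,0,0,0,0,19,0,0,0,0,0,0,24,0,0,0,0,0,0,29,0,0,0,0,0,0,34,0,0,0,0,0,0,39,0,0,0,0,0,0,44,0,0,0,0,0,0,48]'

```text
time: 19.5
position: [0.5023, 0.1651, 0.1505]
tool_rot: [3.124, 0.331, 0.001]
ft_force: [0.9, 0.6, -2.4]
grip_width: 0.32
```

```bash
python3 -c "
from h import *
st();im=snap('wrist','w10c',(215,140,285,200),10);st()
"
```

```text
t 19.5 p [0.5023 0.1651 0.1505] q [ 0.244  0.129 -0.655  1.784  0.083  1.255 -1.793] F [ 0.9  0.6 -2.4] T [ 0.08 -0.27  0.1 ] w 0.32
toolR [[0.978, 0.209, 0.001], [0.209, -0.978, 0.0], [0.001, 0.0, -1.0]]
t 19.55 p [0.5023 0.1651 0.1505] q [ 0.244  0.129 -0.655  1.784  0.083  1.255 -1.796] F [ 0.8  0.2 -2.7] T [ 0.06 -0.19  0.09] w 0.315
toolR [[0.978, 0.207, 0.001], [0.207, -0.978, 0.0], [0.001, 0.0, -1.0]]
```

View pics/w10c.png

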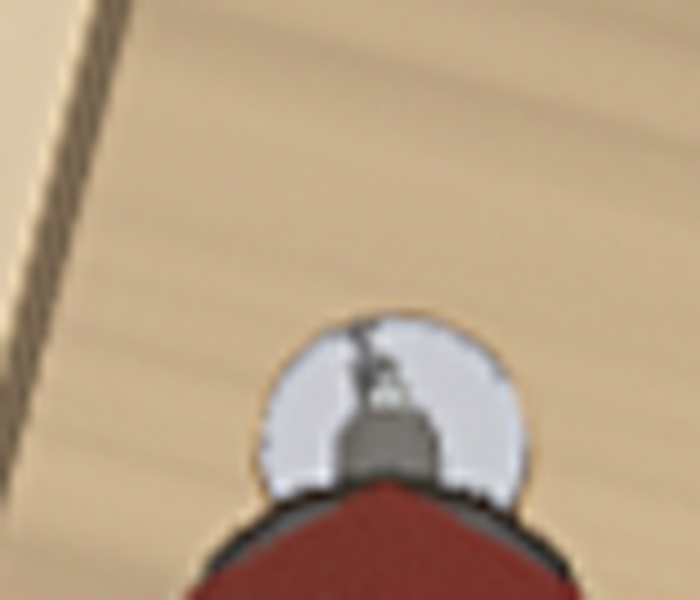

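Call:
play_rows --series '[0,0,0,0,0,0,4,0,0,0,0,0,0,8,0,0,0,0,0,0,12,0,0,0,0,0,0,15,0,0,0,0,0,0,17,0,0,0,0,0,0,19,0,0,0,0,0,0,19,0,0,0,0,0,0,19]'

```text
time: 20.22
position: [0.5022, 0.165, 0.1505]
tool_rot: [3.136, -0.182, 0.001]
ft_force: [2.1, -0.7, -2.2]
grip_width: 0.315
```

```bash
python3 -c "
from h import *
st();im=snap('wrist','w11c',(215,140,285,200),10);s,R=st();print(np.degrees(np.arctan2(R[1,1],R[0,1])))
"
```

```text
t 20.22 p [0.5022 0.165  0.1505] q [ 0.223  0.127 -0.632  1.784  0.079  1.255 -2.116] F [ 2.1 -0.7 -2.2] T [-0.   -0.38  0.09] w 0.315
toolR [[0.993, -0.115, 0.001], [-0.115, -0.993, -0.0], [0.001, 0.0, -1.0]]
t 20.27 p [0.5022 0.165  0.1505] q [ 0.223  0.127 -0.632  1.784  0.079  1.255 -2.117] F [ 1.  -0.4 -2.1] T [ 0.   -0.32  0.12] w 0.318
toolR [[0.993, -0.116, 0.001], [-0.116, -0.993, -0.0], [0.001, 0.0, -1.0]]
-96.647579887506
```

View pics/w11c.png

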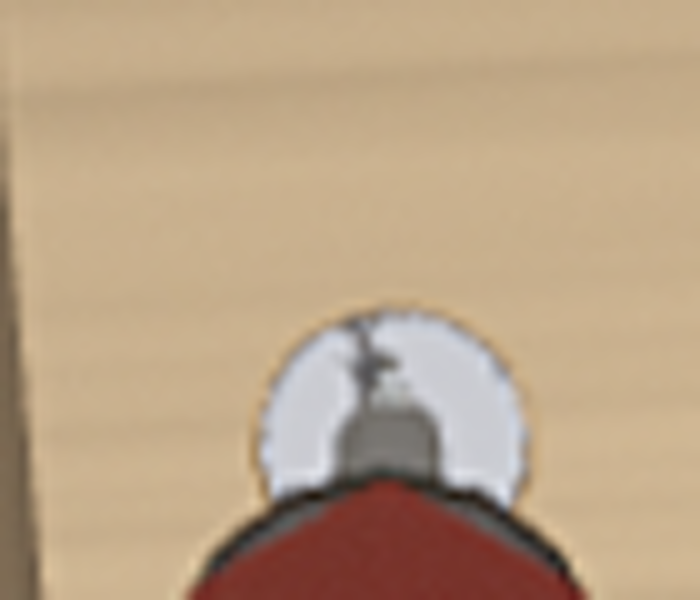

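Call:
play_rows --series '[0,0,0,0,0,0,2,0,0,0,0,0,0,4,0,0,0,0,0,0,4,0,0,0,0,0,0,4]'

```text
time: 20.6
position: [0.5021, 0.165, 0.1505]
tool_rot: [3.128, -0.292, 0.001]
ft_force: [1.0, 0.5, -1.9]
grip_width: 0.318
```

```bash
python3 -c "
from h import *
s,R=st();print(np.degrees(np.arctan2(R[1,1],R[0,1])))
"
```

```text
t 20.6 p [0.5021 0.165  0.1505] q [ 0.218  0.126 -0.627  1.784  0.078  1.255 -2.186] F [ 1.   0.5 -1.9] T [-0.03 -0.36  0.13] w 0.318
toolR [[0.983, -0.185, 0.0], [-0.185, -0.983, -0.0], [0.0, -0.0, -1.0]]
-100.66450641726725
```

Call:
play_rows --series '[0,0,0,0,0,0,1.5,0,0,0,0,0,0,3,0,0,0,0,0,0,3,0,0,0,0,0,0,3]'

```text
time: 20.93
position: [0.5021, 0.165, 0.1505]
tool_rot: [3.119, -0.374, 0.001]
ft_force: [1.8, 0.3, -1.4]
grip_width: 0.315
```

```bash
python3 -c "
from h import *
s,R=st();print(np.degrees(np.arctan2(R[1,1],R[0,1])));im=snap('wrist','w12',(150,90,350,230),4)
im=snap('wrist','w12c',(215,140,285,200),10);st()
"
```

```text
t 20.93 p [0.5021 0.165  0.1505] q [ 0.215  0.126 -0.623  1.785  0.077  1.255 -2.238] F [ 1.8  0.3 -1.4] T [-0.04 -0.53  0.13] w 0.315
toolR [[0.972, -0.236, 0.0], [-0.236, -0.972, -0.0], [0.0, -0.0, -1.0]]
-103.67013865813962
t 21.03 p [0.5021 0.165  0.1505] q [ 0.215  0.126 -0.623  1.785  0.077  1.255 -2.239] F [ 1.2 -0.6 -2. ] T [-0.01 -0.52  0.16] w 0.317
toolR [[0.972, -0.237, 0.0], [-0.237, -0.972, -0.0], [0.0, -0.0, -1.0]]
```

View pics/w12c.png

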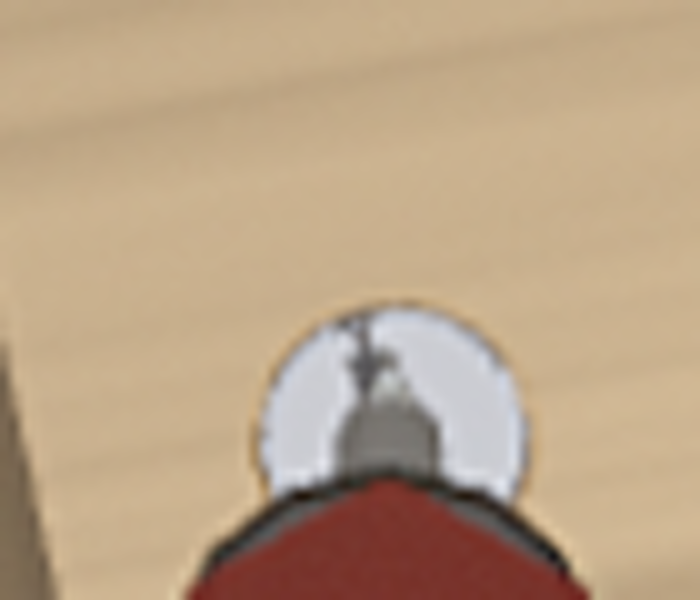

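```bash
python3 -c "
from h import *
im=get_image('wrist');st()
def px(a): return (np.array(a)+.5)/10-.5+[215,140]
C=np.array((.502,.1653,.0288))
for a in [(350,325),(355,325),(362,345),(368,360)]:
    d=p2w(im,[px(a)],.0288)[0]-C; print(a,np.degrees(np.arctan2(d[1],d[0])),np.hypot(*d[:2]))
print('cam px',(w2p(im,C)-[215,140]+.5)*10)
th=np.radians(np.arange(0,360,90));P=C+.012*np.c_[np.cos(th),np.sin(th),0*th]
print((w2p(im,P)-[215,140]+.5)*10)
"
```

```text
t 21.08 p [0.5021 0.165  0.1505] q [ 0.215  0.126 -0.623  1.785  0.077  1.255 -2.239] F [ 1.6  0.8 -2.3] T [-0.01 -0.51  0.16] w 0.317
toolR [[0.971, -0.237, 0.0], [-0.237, -0.971, -0.0], [0.0, 0.0, -1.0]]
(350, 325) 2.8782239487166836 0.011508931892899352
(355, 325) 0.6173835572691343 0.011384672171204167
(362, 345) -0.391083466475124 0.009384364197799692
(368, 360) -1.9873854781408102 0.007868922632557692
cam px [[385.41682442 440.94292536]]
[[355.20910935 318.88103339]
 [262.18443058 470.23087881]
 [415.12057326 560.99948997]
 [509.16917116 411.56118849]]
```

View pics/w12.png

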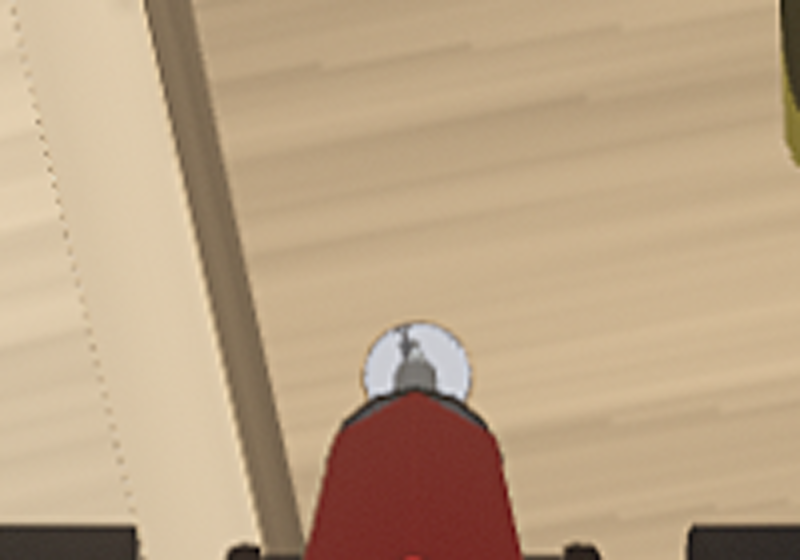

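Call:
play_rows --series '[0,0,0,0,0,0,1.5,0,0,0,0,0,0,3,0,0,0,0,0,0,4,0,0,0,0,0,0,4]'

```text
time: 21.42
position: [0.502, 0.1651, 0.1505]
tool_rot: [-3.104, 0.485, -0.001]
ft_force: [1.8, 0.1, -2.7]
grip_width: 0.316
```

```bash
python3 -c "
from h import *
s,R=st();print(np.degrees(np.arctan2(R[1,1],R[0,1])))
im=snap('wrist','w13c',(215,140,285,200),10);st()
"
```

```text
t 21.42 p [0.502  0.1651 0.1505] q [ 0.21   0.125 -0.618  1.785  0.076  1.255 -2.309] F [ 1.8  0.1 -2.7] T [ 0.04 -0.51  0.26] w 0.316
toolR [[0.952, -0.305, 0.0], [-0.305, -0.952, -0.0], [0.0, -0.0, -1.0]]
-107.76056545628907
t 21.47 p [0.502  0.1651 0.1505] q [ 0.21   0.125 -0.618  1.785  0.076  1.255 -2.308] F [ 1.4 -0.7 -2.2] T [ 0.04 -0.59  0.26] w 0.317
toolR [[0.953, -0.304, 0.0], [-0.304, -0.953, -0.0], [0.0, -0.0, -1.0]]
```

View pics/w13c.png

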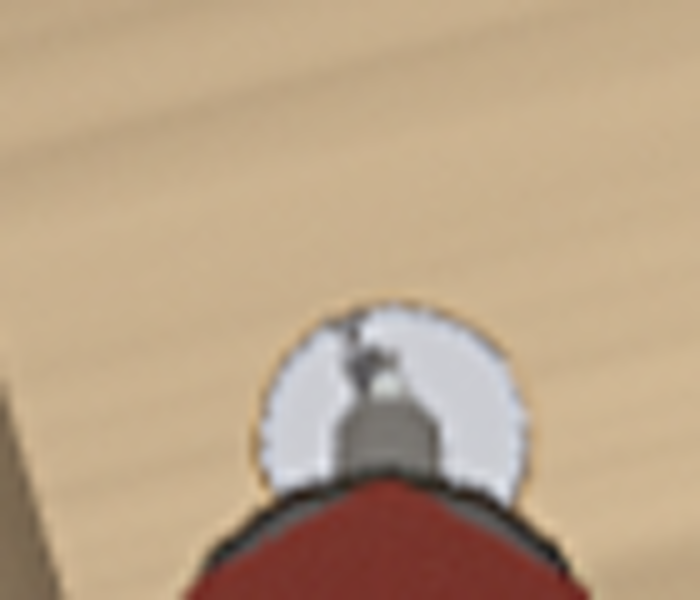

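Call:
play_rows --series '[0,0,0,0,0,0,1.5,0,0,0,0,0,0,2.5,0,0,0,0,0,0,2.5,0,0,0,0,0,0,2.5]'

```text
time: 21.8
position: [0.502, 0.1651, 0.1505]
tool_rot: [-3.093, 0.552, -0.0]
ft_force: [1.4, -0.1, -1.1]
grip_width: 0.319
```

```bash
python3 -c "
from h import *
s,R=st();print(np.degrees(np.arctan2(R[1,1],R[0,1])))
"
```

```text
t 21.8 p [0.502  0.1651 0.1505] q [ 0.207  0.125 -0.615  1.785  0.076  1.255 -2.352] F [ 1.4 -0.1 -1.1] T [ 0.05 -0.67  0.38] w 0.319
toolR [[0.938, -0.346, 0.0], [-0.346, -0.938, -0.0], [0.0, -0.0, -1.0]]
-110.22410258310774
```

Call:
play_rows --series '[0,0,0,0,0,0,-4,0,0,0,0,0,0,-8,0,0,0,0,0,0,-12,0,0,0,0,0,0,-15,0,0,0,0,0,0,-17,0,0,0,0,0,0,-17]'

```text
time: 22.3
position: [0.5011, 0.1649, 0.1502]
tool_rot: [3.14, -0.089, -0.003]
ft_force: [-1.2, -0.2, -1.5]
grip_width: 0.312
```

```bash
python3 -c "
from h import *
s,R=st();print(np.degrees(np.arctan2(R[1,1],R[0,1])))
im=snap('wrist','w14c',(215,140,285,200),10)
"
```

```text
t 22.3 p [0.5011 0.1649 0.1502] q [ 0.227  0.127 -0.636  1.785  0.079  1.257 -2.058] F [-1.2 -0.2 -1.5] T [-0.03  0.02  0.02] w 0.312
toolR [[0.998, -0.057, -0.002], [-0.057, -0.998, -0.0], [-0.002, 0.0, -1.0]]
-93.24507059763208
```

View pics/w14c.png

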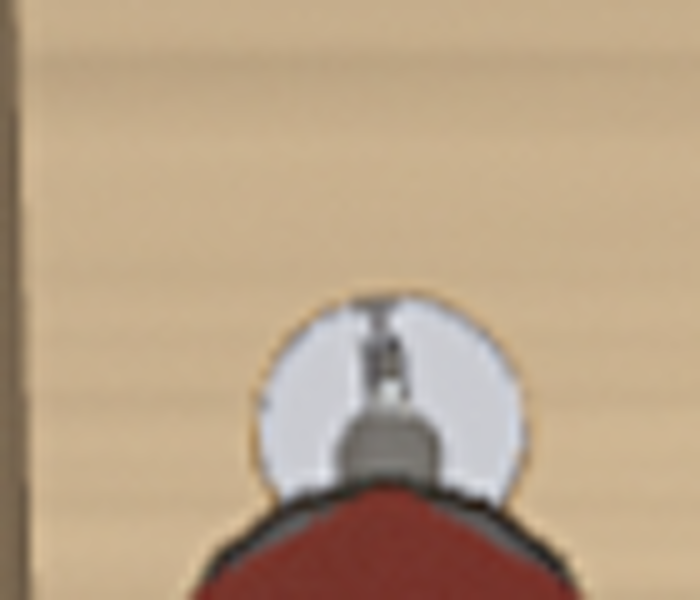

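Call:
play_rows --series '[0,0,0,-0.004,0,0,0,0,0,0,-0.01,0,0,0,0,0,0,-0.02,0,0,0,0,0,0,-0.035,0,0,0,0,0,0,-0.055,0,0,0,0,0,0,-0.075,0,0,0,0,0,0,-0.095,0,0,0,0,0,0,-0.112,0,0,0,0,0,0,-0.124,0,0,0,0,0,0,-0.13,0,0,0]'

```text
time: 23.18
position: [0.5027, 0.1655, 0.2831]
tool_rot: [-3.14, 0.09, -0.005]
ft_force: [0.1, 0.4, -1.3]
grip_width: 0.314
```

```bash
python3 -c "
from h import *
s,R=st();print(np.degrees(np.arctan2(R[1,1],R[0,1])))
im=snap('wrist','w15');im=snap('top','t15',(180,150,300,250),6);go((.5638,-.2975,.29),-88.6)
"
```

```text
t 23.18 p [0.5027 0.1655 0.2831] q [ 0.238  0.062 -0.633  1.579  0.037  1.51  -2.024] F [ 0.1  0.4 -1.3] T [ 0.04  0.07 -0.01] w 0.314
toolR [[0.998, -0.057, 0.003], [-0.057, -0.998, 0.001], [0.003, -0.001, -1.0]]
-93.28615637053969
shift mm [ 87.8 458.5  -8.4] turn deg [-0.02 -0.11 -4.68] yaz now -93.28
```

View pics/w15.png

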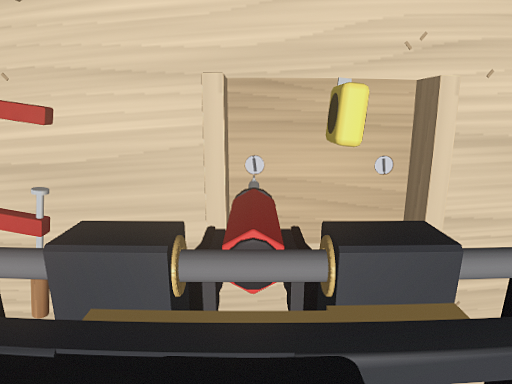

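View pics/t15.png

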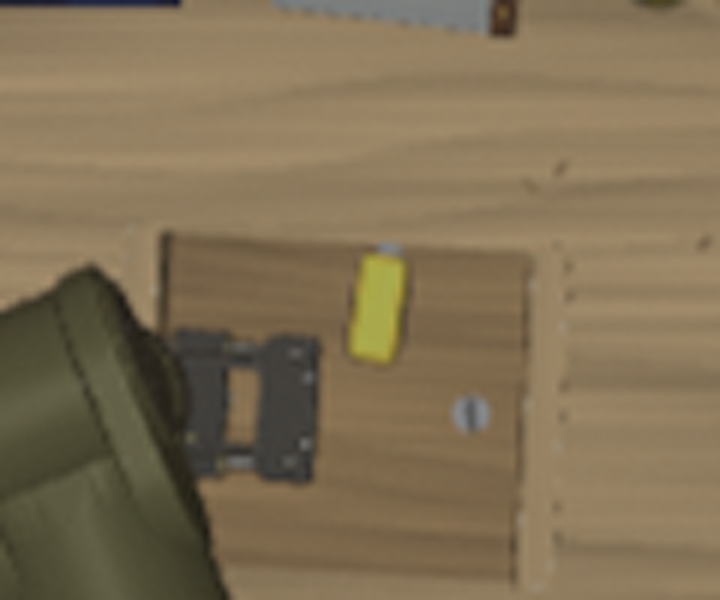

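```bash
python3 -c "
from h import *
im=get_image('wrist');f=im['frame'][:,:,::-1]
a=cv2.resize(f[145:190,234:274],None,fx=9,fy=9,interpolation=cv2.INTER_CUBIC);b=cv2.resize(f[145:190,364:404],None,fx=9,fy=9,interpolation=cv2.INTER_CUBIC)
cv2.imwrite('pics/w15c.png',np.hstack([a,b]))
np.savez('im15.npz',**{k:im[k] for k in im})
"
```

```text
(no output)
```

View pics/w15c.png

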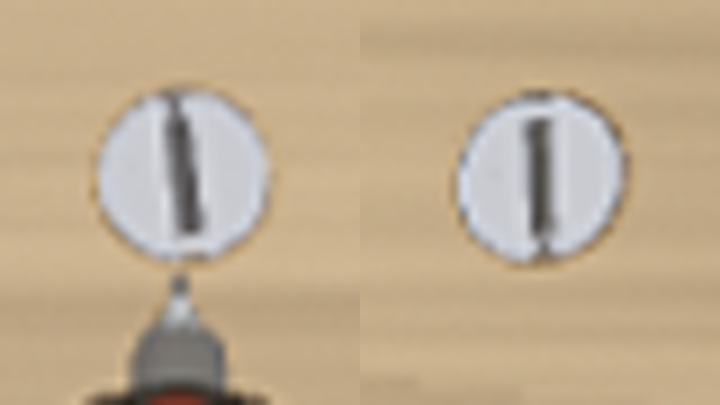

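```bash
python3 -c "
from h import *
im=dict(np.load('im15.npz'))
for im in (im,):
  for q,o in (([(176,110),(193,235),(183,174)],[234,145]),([(538-360,120),(542-360,235),(542-360,177)],[364,145])):
    W=p2w(im,(np.array(q)+.5)/9-.5+o,.0288); d=W[0]-W[1]; print(W[2],np.degrees(np.arctan2(d[1],d[0])),np.hypot(*d[:2]))
"
```

```text
[0.50232112 0.1647551  0.0288    ] 4.520560743665359 0.01854826799286186
[ 0.49275964 -0.00753152  0.0288    ] 3.6899954919906595 0.017214684977094233
```

Call:
play_rows --series '[0,0.01,0.015,-0.003,0,0,-0.5,0,0.028,0.045,-0.008,0,0,-1,0,0.048,0.08,-0.008,0,0,-2,0,0.064,0.12,-0.008,0,0,-3,0,0.076,0.16,-0.008,0,0,-4,0,0.083,0.2,-0.008,0,0,-4.7,0,0.087,0.24,-0.008,0,0,-4.7,0,0.088,0.28,-0.008,0,0,-4.7,0,0.088,0.315,-0.008,0,0,-4.7,0,0.088,0.34,-0.008,0,0,-4.7]'

```text
time: 24.17
position: [0.5686, -0.1843, 0.2863]
tool_rot: [3.141, 0.032, -0.006]
ft_force: [0.9, -0.2, -1.2]
grip_width: 0.319
```

```bash
python3 -c "
from h import *
st();go((.5638,-.2975,.285),-88.6)
"
```

```text
t 24.17 p [ 0.5686 -0.1843  0.2863] q [ 0.588  0.206 -0.382  1.413  0.078  1.541 -1.34 ] F [ 0.9 -0.2 -1.2] T [-0.02  0.04 -0.01] w 0.319
toolR [[1.0, 0.02, -0.004], [0.02, -1.0, -0.001], [-0.004, 0.001, -1.0]]
shift mm [ -7.1 113.1   1.4] turn deg [ 0.04  0.21 -0.25] yaz now -88.85
```

Call:
play_rows --series '[0,-0.002,0.02,0,0,0,0,0,-0.004,0.045,0,0,0,0,0,-0.005,0.07,0,0,0,0,0,-0.005,0.092,0,0,0,0,0,-0.005,0.106,0,0,0,-0.2,0,-0.005,0.112,0,0,0,-0.2,0,-0.005,0.113,0,0,0,-0.2,0,-0.005,0.113,0,0,0,-0.2,0,-0.005,0.113,0,0,0,-0.2,0,-0.005,0.113,0,0,0,-0.2]'

```text
time: 25.0
position: [0.5687, -0.2905, 0.2888]
tool_rot: [-3.141, -0.049, -0.001]
ft_force: [0.9, -0.1, -1.1]
grip_width: 0.319
```

```bash
python3 -c "
from h import *
s,R=st();im=snap('wrist','w16',(180,110,330,230),5);s,R=st();go((.5638,-.2975,.135),-88.6)
print((w2p(im,[s['position']+R@[0,0,.1272],(.5638,-.2975,.1)])-[180,110]+.5)*5)
"
```

```text
t 25.0 p [ 0.5687 -0.2905  0.2888] q [ 0.681  0.289 -0.324  1.306  0.09   1.561 -1.172] F [ 0.9 -0.1 -1.1] T [0.02 0.02 0.02] w 0.319
toolR [[1.0, 0.031, 0.0], [0.031, -1.0, 0.0], [0.0, -0.0, -1.0]]
t 25.05 p [ 0.5686 -0.2908  0.2888] q [ 0.681  0.289 -0.324  1.306  0.091  1.561 -1.172] F [-0.1  0.2 -1. ] T [0.07 0.05 0.06] w 0.315
toolR [[1.0, 0.031, 0.0], [0.031, -1.0, 0.0], [0.0, -0.0, -1.0]]
shift mm [ -5.1   6.5 153.8] turn deg [-0.01 -0.03  0.36] yaz now -88.24
[[371.15930883 365.33969957]
 [399.68741672 333.7516087 ]]
```

View pics/w16.png

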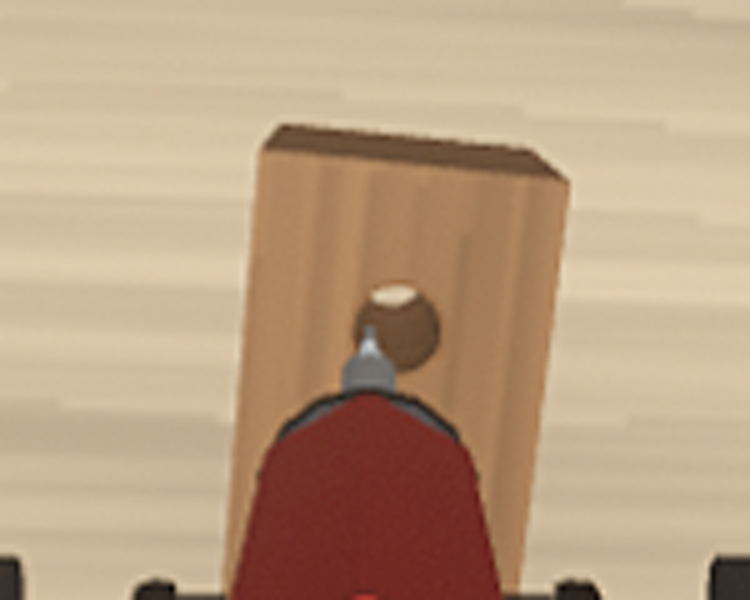

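Call:
play_rows --series '[0,-0.002,0.003,0.005,0,0,0,0,-0.004,0.006,0.01,0,0,0.2,0,-0.005,0.0065,0.015,0,0,0.3,0,-0.005,0.0065,0.018,0,0,0.3,0,-0.005,0.0065,0.018,0,0,0.3,0,-0.005,0.0065,0.018,0,0,0.3]'

```text
time: 25.55
position: [0.5631, -0.2991, 0.2701]
tool_rot: [-3.141, -0.036, 0.001]
ft_force: [0.7, 0.2, -2.0]
grip_width: 0.314
```

```bash
python3 -c "
from h import *
s,R=st();im=snap('wrist','w17',(180,110,330,230),5);s,R=st();go((.5638,-.2975,.135),-88.6)
print((w2p(im,[s['position']+R@[0,0,.1272],(.5638,-.2975,.1)])-[180,110]+.5)*5)
"
```

```text
t 25.55 p [ 0.5631 -0.2991  0.2701] q [ 0.694  0.288 -0.318  1.343  0.089  1.525 -1.164] F [ 0.7  0.2 -2. ] T [ 0.1  -0.01 -0.01] w 0.314
toolR [[1.0, 0.023, -0.001], [0.023, -1.0, 0.0], [-0.001, -0.0, -1.0]]
t 25.6 p [ 0.5634 -0.2991  0.2704] q [ 0.694  0.288 -0.318  1.342  0.089  1.525 -1.164] F [-0.1  0.3 -1.5] T [0.02 0.08 0.08] w 0.319
toolR [[1.0, 0.023, 0.0], [0.023, -1.0, 0.0], [0.0, -0.0, -1.0]]
shift mm [  0.4  -1.6 135.4] turn deg [-0.   -0.   -0.07] yaz now -88.67
[[369.64660314 363.43968564]
 [362.4685502  321.84140539]]
```

View pics/w17.png

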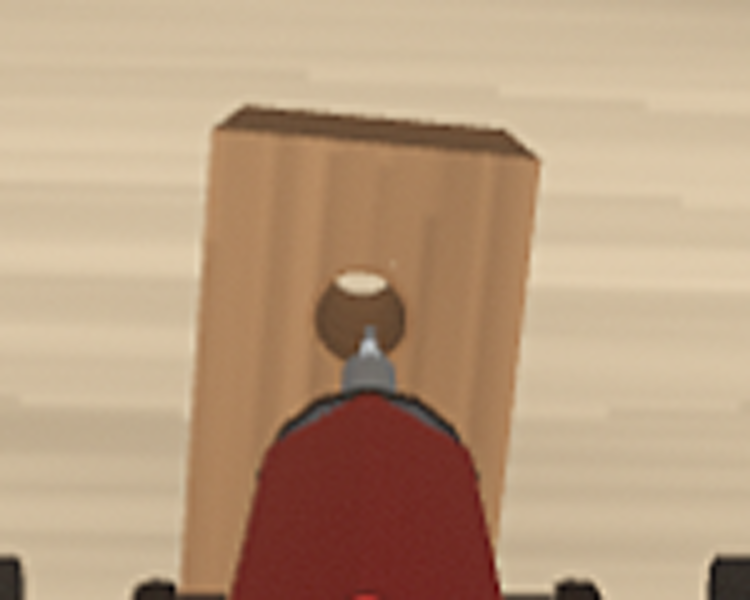

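Call:
play_rows --series '[0,0.0003,-0.001,0.01,0,0,0,0,0.0003,-0.0015,0.022,0,0,0,0,0.0003,-0.0015,0.034,0,0,0,0,0.0003,-0.0015,0.044,0,0,0,0,0.0003,-0.0015,0.05,0,0,0,0,0.0003,-0.0015,0.055,0,0,0]'

```text
time: 26.1
position: [0.5629, -0.2975, 0.2137]
tool_rot: [-3.14, -0.036, 0.003]
ft_force: [0.9, 0.1, -1.4]
grip_width: 0.315
```

```bash
python3 -c "
from h import *
s,R=st();go((.5636,-.2974,.1352),-88.57)
"
```

```text
t 26.1 p [ 0.5629 -0.2975  0.2137] q [ 0.697  0.301 -0.318  1.438  0.094  1.42  -1.171] F [ 0.9  0.1 -1.4] T [0.05 0.02 0.05] w 0.315
toolR [[1.0, 0.023, -0.002], [0.023, -1.0, 0.001], [-0.002, -0.001, -1.0]]
shift mm [ 0.8  0.  78.5] turn deg [-0.05  0.1  -0.11] yaz now -88.68
```

In the hole now (tip at 0.087). Continue down.

Call:
play_rows --series '[0,0.0005,0,0.012,0,0,0,0,0.0005,0,0.026,0,0,0,0,0.0005,0,0.04,0,0,0,0,0.0005,0,0.054,0,0,0,0,0.0005,0,0.065,0,0,0,0,0.0005,0,0.071,0,0,0,0,0.0005,0,0.074,0,0,0,0,0.0005,0,0.076,0,0,0,0,0.0005,0,0.077,0,0,0,0,0.0005,0,0.077,0,0,0]'

```text
time: 26.93
position: [0.5645, -0.2978, 0.139]
tool_rot: [3.141, 0.036, 0.001]
ft_force: [-0.4, -0.1, -1.4]
grip_width: 0.316
```

```bash
python3 -c "
from h import *
s,R=st();go((.5636,-.2974,.1352),-88.57)
"
```

```text
t 26.93 p [ 0.5645 -0.2978  0.139 ] q [ 0.696  0.339 -0.316  1.54   0.108  1.279 -1.182] F [-0.4 -0.1 -1.4] T [ 0.   -0.02 -0.01] w 0.316
toolR [[1.0, 0.023, 0.001], [0.023, -1.0, -0.001], [0.001, 0.001, -1.0]]
shift mm [-0.9 -0.4  3.8] turn deg [ 0.03 -0.05 -0.1 ] yaz now -88.67
```

Call:
play_rows --series '[0,-0.0007,-0.0003,0.001,0,0,0,0,-0.0007,-0.0003,0.002,0,0,0,0,-0.0007,-0.0003,0.003,0,0,0,0,-0.0007,-0.0003,0.0035,0,0,0,0,-0.0007,-0.0003,0.0038,0,0,0]'

```text
time: 27.35
position: [0.5635, -0.2975, 0.1351]
tool_rot: [3.141, 0.036, 0.001]
ft_force: [-0.3, 0.1, 1.2]
grip_width: 0.317
```

```bash
python3 -c "
from h import *
s,R=st();go((.5636,-.2974,.1352),-88.57)
"
```

```text
t 27.35 p [ 0.5635 -0.2975  0.1351] q [ 0.696  0.34  -0.316  1.547  0.109  1.272 -1.182] F [-0.3  0.1  1.2] T [ 0.18  0.21 -0.  ] w 0.317
toolR [[1.0, 0.023, 0.0], [0.023, -1.0, -0.0], [0.0, 0.0, -1.0]]
shift mm [ 0.1 -0.1 -0.1] turn deg [ 0.02 -0.02 -0.11] yaz now -88.68
```

Call:
play_rows --series '[34,0,0,0,0,0,0,38,0,0,0,0,0,0,45,0,0,0,0,0,0,60,0,0,0,0,0,0,80,0,0,0,0,0,0,90,0,0,0,0,0,0,90,0,0,0,0,0,0,90,0,0,0,0,0,0,90,0,0,0,0,0,0,90,0,0,0,0,0,0]'

```text
time: 28.18
position: [0.5634, -0.2974, 0.1347]
tool_rot: [3.141, 0.036, 0.0]
ft_force: [-0.3, 0.0, 0.1]
grip_width: 0.862
```

```bash
python3 -c "
from h import *
s,R=st();
im=snap('side','s18',(180,180,300,280),6)
"
```

```text
t 28.18 p [ 0.5634 -0.2974  0.1347] q [ 0.696  0.34  -0.316  1.547  0.109  1.271 -1.182] F [-0.3  0.   0.1] T [ 0.06  0.04 -0.02] w 0.862
toolR [[1.0, 0.023, 0.0], [0.023, -1.0, -0.0], [0.0, 0.0, -1.0]]
```

View pics/s18.png

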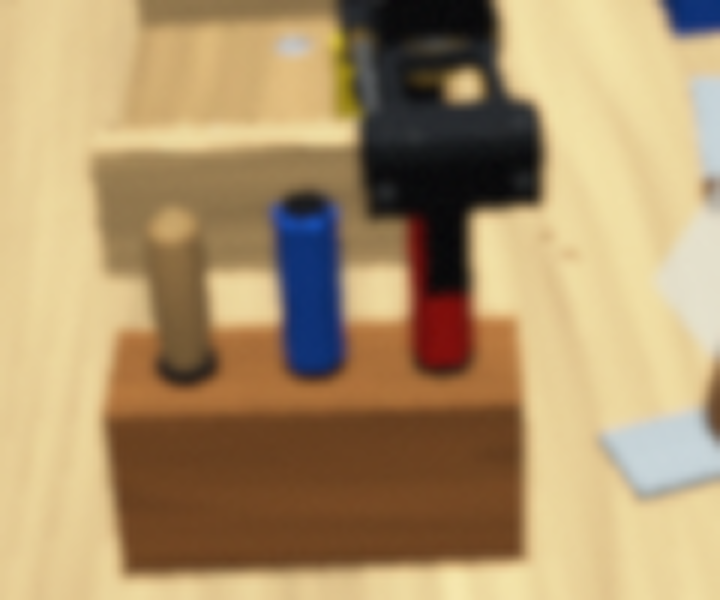

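Seated. Lift straight up slowly.

Call:
play_rows --series '[95,0,0,-0.008,0,0,0,95,0,0,-0.02,0,0,0,95,0,0,-0.038,0,0,0,95,0,0,-0.06,0,0,0,95,0,0,-0.085,0,0,0,95,0,0,-0.11,0,0,0,95,0,0,-0.135,0,0,0,95,-0.02,0,-0.15,0,0,0,95,-0.045,0,-0.155,0,0,0,95,-0.06,0,-0.155,0,0,0]'

```text
time: 29.07
position: [0.5029, -0.2995, 0.2937]
tool_rot: [3.138, 0.036, 0.006]
ft_force: [0.2, -1.0, 1.3]
grip_width: 0.951
```

Call:
play_rows --series '[95,0,0,0,0,0,0,95,0,0,0,0,0,0,95,0,0,0,0,0,0,95,0,0,0,0,0,0,95,0,0,0,0,0,0,95,0,0,0,0,0,0]'

```text
time: 29.57
position: [0.504, -0.2983, 0.2891]
tool_rot: [-3.141, -0.038, 0.001]
ft_force: [-0.3, 0.3, 0.0]
grip_width: 0.948
```

```bash
python3 -c "
from h import *
s,R=st();
snap('wrist','w19');snap('side','s19',(150,140,310,260),5);snap('top','t19',(180,150,360,260),4.4);st()
"
```

```text
t 29.57 p [ 0.504  -0.2983  0.2891] q [ 0.754  0.171 -0.306  1.442  0.051  1.537 -1.097] F [-0.3  0.3  0. ] T [-0.    0.04 -0.02] w 0.948
toolR [[1.0, 0.024, -0.001], [0.024, -1.0, 0.001], [-0.001, -0.001, -1.0]]
t 29.72 p [ 0.5036 -0.2986  0.2893] q [ 0.754  0.17  -0.306  1.443  0.051  1.537 -1.097] F [-0.   0.1 -0.2] T [ 0.04 -0.01 -0.01] w 0.951
toolR [[1.0, 0.024, -0.0], [0.024, -1.0, 0.0], [-0.0, -0.0, -1.0]]
```

View pics/w19.png

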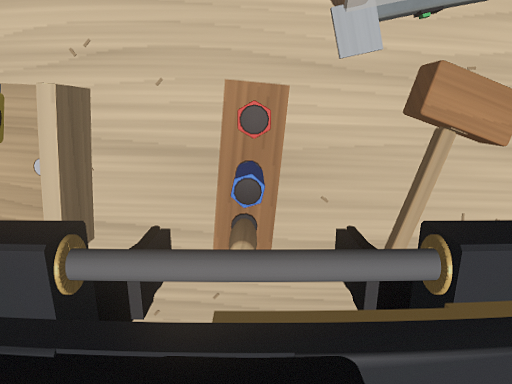

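View pics/s19.png

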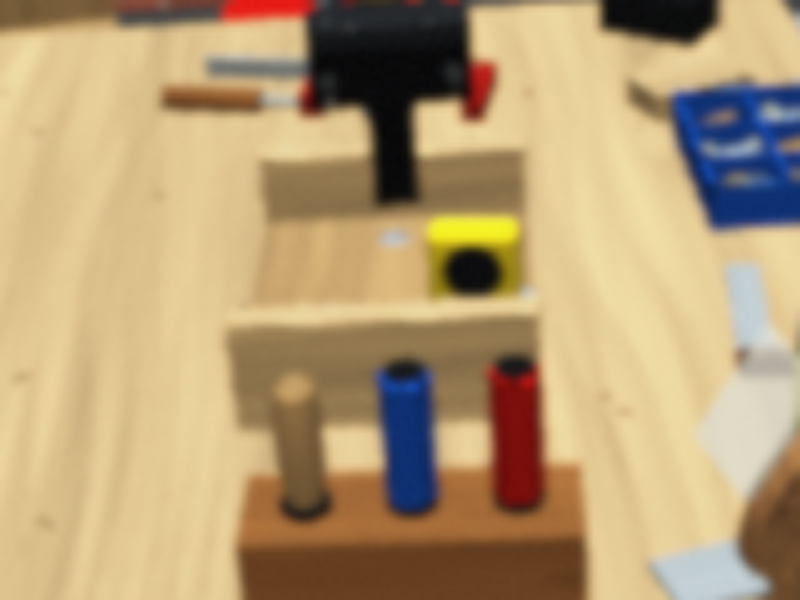

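View pics/t19.png

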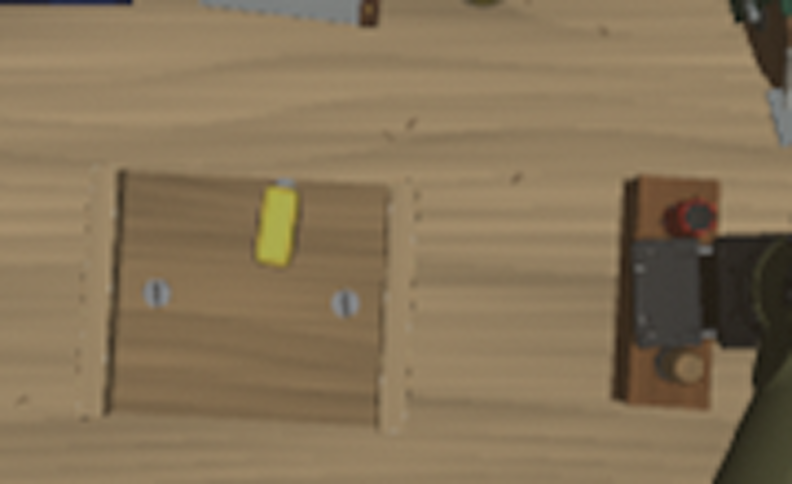

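```bash
python3 -c "
from h import *
im=get_image('wrist')
print(p2w(im,[(254.5,119.5)],.191))
print(close_job())
"
```

```text
[[ 0.56333962 -0.29801999  0.191     ]]
the job is handed in; nothing more can be done
None
```

The job is handed in at about 29.8 s of the 64 s, with every step done and no check failing; the hand-in itself gives no verdict.

- **End board:** I pushed it with the shut fingers until it stopped. The push force rose to about 15 N with no further travel, and the wrist picture shows no gap.
- **Cam:** With the blade about 5 mm down in the slot, I turned it clockwise until the torque rose from its steady 0.12 to 0.38 Nm at the stop. The slot then measured 4.5° in the wrist picture, against 3.7° for the finished cam, which puts the turn at about 1.43 rad. The tool had to turn about 20° further than the cam, more than the blade's slack alone explains, so I judged the stop by torque and the pictures.
- **Screwdriver:** It is back in its own hole, upright in the last pictures. The handle top measures (0.563, -0.298), against (0.564, -0.298) before I took it.
- **Everything else:** The last pictures show the tape and other tools in place, the other cam still tight, and the gripper open and clear of everything.

Wrist pictures taken just after fast moves were several millimetres off because the arm was still swinging. I therefore used only pictures taken after it had settled.

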